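# Lay out the truck and wheel kit for a longboard

### The job

Lay out the kit for the next longboard: in each of the two bays of the plywood tray lay one black riser pad flat, with one aluminium baseplate set flat on top of it. Line up all the wheels that are there, lying flat, in one closed-up row touching the aluminium fence with the first against its end stop, and slide the fence's sliding stop up against the last wheel so that none can roll away. Leave everything else on the bench where it is.

Things in the scene. Friction and masses are not known exactly. Their poses are not given: they have to be found in the camera images.
- kit_tray: Fixed plywood tray 216 (x) x 150 (y) mm, plate 5 mm thick; origin under its centre at bench level. Two bays in line along x, each 90 (x) x 66 (y) mm inside, framed by strips 23 mm above the bench: full at the bays' x ends, but on the y sides only 6 mm thick corner stubs, leaving a 56 mm wide opening mid-side for fingers, with 36 mm of bare plate outside
- bay_near (a point): Centre of the floor of the bay at -x in the tray (nearer the robot), 5 mm above the bench; axes as the tray's
- bay_far (a point): Centre of the floor of the bay at +x in the tray, 5 mm above the bench; axes as the tray's
- fence: Fixed aluminium bar on the bench, 425 long, 30 wide, 40 mm high. Origin at bench level in the corner of its long face and its end stop. x points through the bar, away from the robot; the long face is x = 0 and runs from the origin to -y. End stop: arm 18 thick, 40 high, sticking out 85 mm to -x; its face is y = 0. Wheels go on the bare bench along the face's -x side
- sliding_stop (a joint): Sliding stop, position in m: 0 at the fence's open end, up to 0.29 towards the end stop (fence +y). Gap between the two stops' faces = 0.350 minus it. About 3 N friction, stays where left. Carriage 46 mm long on top of the bar, top 53.5 mm over the bench; from it an 8 mm thick plate hangs before the bar, out to 63 mm from the long face, 5 to 41 mm over the bench
- stop_face (a point): On the sliding stop's plate, on the face towards the end stop, 42.5 mm out from the fence's long face, 25 mm above the bench; axes as the fence's. Moves with the stop
- stop_knob (a point): Centre of the top of the sliding stop's upright round knob, 89.5 mm above the bench; the knob is 22 mm in diameter and 36 mm high, standing on the carriage. 25 mm behind (fence -y of) the stop face and 17 mm beyond the long face (fence x = 0.017). Moves with the stop
- riser_1: Riser pad: flat black rubber-like rigid slab 80 (x) x 56 (y) x 12 mm, about 60 g; origin at the centre of its underside, z up. The two risers are alike
- baseplate_1: Bare aluminium truck baseplate, about 180 g: flange 80 (x) x 56 (y) x 8 mm with a block 46 (x) x 30 (y) mm in its middle rising to 30 mm above the underside; origin at the centre of the underside, z up. The two baseplates are alike
- riser_2: Riser pad: flat black rubber-like rigid slab 80 (x) x 56 (y) x 12 mm, about 60 g; origin at the centre of its underside, z up. The two risers are alike
- baseplate_2: Bare aluminium truck baseplate, about 180 g: flange 80 (x) x 56 (y) x 8 mm with a block 46 (x) x 30 (y) mm in its middle rising to 30 mm above the underside; origin at the centre of the underside, z up. The two baseplates are alike
- wheel_1: Off-white longboard wheel lying flat on the bench, diameter 85 mm, 50 mm high, about 250 g, bearing fitted; origin at the centre of its underside, z its axle. One to three wheels are there; absent ones read None from the start
- wheel_2: Off-white longboard wheel lying flat on the bench, diameter 85 mm, 50 mm high, about 250 g, bearing fitted; origin at the centre of its underside, z its axle. One to three wheels are there; absent ones read None from the start
- wheel_3: Off-white longboard wheel lying flat on the bench, diameter 85 mm, 50 mm high, about 250 g, bearing fitted; origin at the centre of its underside, z its axle. One to three wheels are there; absent ones read None from the start
- hanger_1: Bare aluminium truck hanger with a 200 mm axle, 41 mm high, lying on the bench; not part of the job; origin at the underside
- hanger_2: Bare aluminium truck hanger with a 200 mm axle, 41 mm high, lying on the bench; not part of the job; origin at the underside
- wheel_chock: Grey silicone wheel chock, 120 x 65 x 34 mm; not part of the job; origin at the underside
- ring_bowl: Bowl of black speed rings, 130 mm across, 48 mm high; not part of the job; origin at the underside
- skate_tool: T-shaped skate tool, 110 mm handle, 20 mm high, lying on the bench; not part of the job; origin at the underside
- oil_bottle: Small oil bottle, 48 mm across, 130 mm tall, standing; not part of the job; origin at the underside
- bearing_carton: Cardboard carton 110 x 75 x 50 mm; not part of the job; origin at the underside

How it is judged:
By the outcome, as a careful person would: the job done as asked, in the order asked, and still so for the second after the job is handed in, with the robot touching nothing.
Of wheel_1, wheel_2, wheel_3 only 1 to 3 are there at a start; the rules pass over those that are not, and their reading is None.
At some moment in a run one of wheel_1, wheel_2, wheel_3, riser_1, riser_2, baseplate_1, baseplate_2 may be knocked a few centimetres aside while the robot is not near it.
Once in a run the grip may slacken for a moment while it holds something.
It also fails if it takes over 210 s, if anything falls off the work surface, if the arm or the gripper's body presses on something with over 40 N, if the wrist force passes 120 N, or if a joint passes its speed limit or range.

### The arm

A 6-joint arm with a two-finger parallel gripper is mounted at the origin on the work surface. World frame = base frame: x ahead of the robot, y to its left, z up, the work surface at z = 0. Lengths are in m, angles in rad, forces in N, time in s.
With the tool pointing down it reaches from about 0.35 to 0.8 m from the base axis. Payload 7.3 kg.
Tool frame: the origin (TCP) lies at the very end of the fingers, on their centre line; the grasp point (between the pads) lies 19 mm behind it; z points along the fingers, y is the direction in which the jaws open and shut (so a half turn about z gives the same grasp; the last joint's range is limited). The gripper opens to 85 mm and grips with 20 to 120 N. Pads are 22 mm wide; open, the fingers measure 114 mm over their backs; the gripper's body (76 mm by 85 mm) begins 54 mm behind the grasp point. The pads swing forward as they close: fully open they stand 13 mm farther back than shut.
Start: joints at [-1.419, 0.342, 1.524, -0, 1.275, -0.146], TCP at [0.154, -0.502, 0.231] pointing down, gripper open.
Joint ranges: [-2.53, 2.53], [-0.77, 2.02], [0.04, 2.7], [-1, 4.14], [0.28, 2.66], [-3.11, 3.11]. Speed limits (rad/s): [2.57, 2.57, 3.14, 3.14, 3.14, 3.14].

### API

Orientations are given as a rotation vector (axis times angle).
In Python, from cell import env gives the robot as it stands.
- The arm moves only by the tool move_arm, never from a script. Its argument "steps" is a list of rows, each a list of 7 numbers: the opening in per cent of the stroke, from 0 (shut) to 100 (fully open), then the shift along the tool's x, y, z in m, then the turn, a rotation vector about the tool's x, y, z in rad. In form: [[gripper, dx, dy, dz, rx, ry, rz], ...]. A call has 1 to 12 rows; each row is the pose to reach, as a shift and turn from the pose commanded when the call began, along the tool's axes at that moment; what a row does not reach only later rows make up. A row lasts 1/10 s, in which the tool goes at most 50 mm and 8.59 degrees, less where a joint would pass 70% of its speed; a pose out of reach is approached as far as the arm can. A call with a gripper value outside its range is refused whole. The fingers move at their own pace and stop on an object; "force" is the grip in N (left out, the last holds). Time passes only in rows, so rows that repeat a pose let the fingers close. It gives the time, the measured TCP pose, the force and the opening at its end, in the units of the state.
- env.get_obs(): the state, without advancing time (a new reading comes with each control period).
- env.snapshot(name): name is "scene" or "top" or "wrist"; returns (picture, depth): 420x560x3 uint8, red, green, blue; 420x560 float32, m along the optical axis (not along the pixel's ray), 0 where there is no reading.
- env.calibration(name): a dict with "mtx" (3x3 intrinsics, pixels), "k1" (the pictures are not rectified: a ray, as slopes to the right and down, at radius r is drawn at 1 + k1 r^2 times it, then the intrinsics apply), "rvec" (rotation vector, rad) and "tvec" (3), from world to camera coordinates, as OpenCV has them; the wrist camera has in their place "hand_eye" (4x4, takes a point from camera to tool coordinates, whose origin is the TCP and whose axes are the flange's). Camera axes: x right, y down, z forward; pixel columns grow to the right and rows downward; lengths in m; the calibration is good to about 2 mm. A picture is of the moment at which its call begins: read the wrist's pose just before it. calibration takes no time and is no camera call.
- env.close_job(): hands the job in, once; it reports no verdict.
The state is a dict: "time_s": time; "q": joint angles; "joint_vel": joint speeds; "joint_torque": joint torques, N m; "tool_pos": TCP position; "tcp_rot": TCP orientation; "ft_force": force on the tool from outside, world axes, zero at the start; "moment": the same for the moment, N m; "opening": finger opening in m.
Only numpy, scipy, OpenCV 4.12 (cv2) and the standard library are available. Lean on these libraries where they do the work, as an engineer would, in place of code of your own. Each camera call takes 0.05 s, during which the arm holds its last target. There are 200 camera calls.

## Working session

There is one attempt and no reset: what is moved stays moved. The work goes in short steps, Python scripts to look and compute and a tool call to move; the robot and the scene stay as the last step left them, time stands still between calls to the robot, and variables do not carry over. Pictures are saved under pics/ and viewed, about 12 in all and at most 16, crops included, and the job is handed in when it is done.

Besides the shell and the picture viewer there is one more tool, called by a JSON object that holds its "op" and its "data". move_arm: Moves the arm, as the interface text tells. Its arguments: {"type":"object","properties":{"steps":{"type":"array"},"force":{"type":"number"}},"required":["steps"]}

```bash
ls; mkdir -p pics; cat > h.py <<'E'
import numpy as np, cv2
from scipy.spatial.transform import Rotation as R
from cell import env
def snap(n,f=None):
    o=env.get_obs(); p,d=env.snapshot(n)
    if f: cv2.imwrite('pics/'+f,cv2.cvtColor(p,cv2.COLOR_RGB2BGR))
    return o,p,d
def pose(n,o):
    c=env.calibration(n)
    if n=='wrist':
        T=np.eye(4);T[:3,:3]=R.from_rotvec(o['tcp_rot']).as_matrix();T[:3,3]=o['tool_pos']
        T=T@np.array(c['hand_eye']); return c,T
    Rm=R.from_rotvec(np.array(c['rvec']).ravel()).as_matrix();T=np.eye(4);T[:3,:3]=Rm.T;T[:3,3]=-Rm.T@np.array(c['tvec']).ravel()
    return c,T
def rays(c,uv):
    D=np.array([c['k1'],0,0,0],float)
    u=cv2.undistortPoints(np.array(uv,float).reshape(-1,1,2),np.array(c['mtx'],float),D).reshape(-1,2)
    return np.c_[u,np.ones(len(u))]
def onplane(n,o,uv,z):
    c,T=pose(n,o); d=rays(c,uv)@T[:3,:3].T; t=(z-T[2,3])/d[:,2]; return T[:3,3]+d*t[:,None]
def cloud(n,o,dep):
    c,T=pose(n,o); h,w=dep.shape; g=np.mgrid[0:h,0:w]; uv=np.c_[g[1].ravel(),g[0].ravel()]
    P=(rays(c,uv)*dep.reshape(-1,1))@T[:3,:3].T+T[:3,3]; P[dep.ravel()==0]=np.nan; return P.reshape(h,w,3)
E
python3 - <<'E'
from h import *
o,p,d=snap('top','top0.png'); np.savez('top0.npz',p=p,d=d)
snap('scene','scene0.png')
print(o); print(env.calibration('top')); print(env.calibration('wrist'))
P=cloud('top',o,d); print(P[::60,::80].round(3).tolist())
E
```

```text
pics
{'time_s': 0.0, 'q': array([-1.41901604e+00,  3.42735052e-01,  1.52502897e+00, -1.59387602e-05,
        1.27538804e+00, -1.46005799e-01]), 'joint_vel': array([-6.84334509e-04,  5.51902845e-04,  6.29783469e-04, -1.10839442e-03,
       -5.23694191e-06, -5.80609413e-04]), 'joint_torque': array([-2.95026975e-04, -4.33682692e+01, -2.46012533e+01, -2.04577100e-04,
        8.00377456e-03, -1.00771069e-05]), 'tool_pos': array([ 0.15398944, -0.50148662,  0.23061539]), 'tcp_rot': array([-3.10529055e+00, -4.65810800e-01,  3.10031955e-05]), 'ft_force': array([-0.14744571,  0.30618711, -0.31197818]), 'moment': array([-0.01807959, -0.03350017,  0.01519172]), 'opening': 0.08555236631247232}
{'mtx': array([[478.67336434,   0.        , 277.15076373],
       [  0.        , 478.67336434, 205.39004694],
       [  0.        ,   0.        ,   1.        ]]), 'k1': -0.03170602973526209, 'rvec': array([ 2.18419041, -2.19716077,  0.06660517]), 'tvec': array([0.06183082, 0.56481426, 1.27476588])}
{'mtx': array([[315.78341897,   0.        , 283.97802904],
       [  0.        , 315.78341897, 211.56576711],

[... 894 characters left out ...]
01, -0.283, 0.001], [0.802, -0.51, -0.005]], [[0.641, 0.823, 0.006], [0.633, 0.58, 0.052], [0.638, 0.379, 0.004], [0.636, 0.16, 0.002], [0.635, -0.06, -0.0], [0.634, -0.28, -0.001], [0.633, -0.501, 0.002]], [[0.477, 0.691, 0.224], [0.474, 0.599, 0.001], [0.474, 0.376, 0.01], [0.472, 0.16, 0.003], [0.471, -0.058, 0.002], [0.47, -0.277, -0.003], [0.468, -0.494, 0.006]], [[0.312, 0.815, 0.005], [0.312, 0.595, 0.004], [0.311, 0.377, 0.001], [0.311, 0.16, 0.003], [0.309, -0.056, 0.001], [0.312, -0.265, 0.031], [0.305, -0.491, 0.002]], [[0.151, 0.812, 0.005], [0.15, 0.595, -0.002], [0.151, 0.376, 0.002], [0.151, 0.161, 0.004], [0.242, -0.023, 0.363], [0.147, -0.27, 0.002], [0.144, -0.487, 0.002]]]
```

View pics/top0.png

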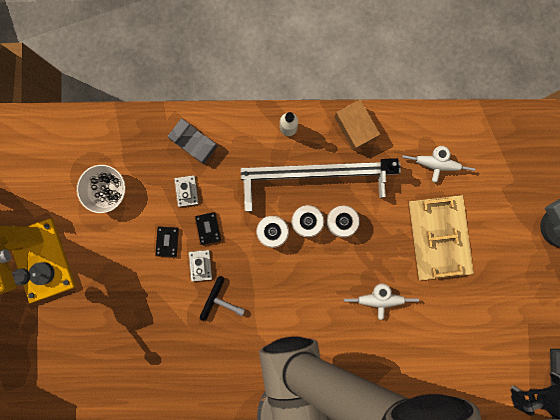

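View pics/scene0.png

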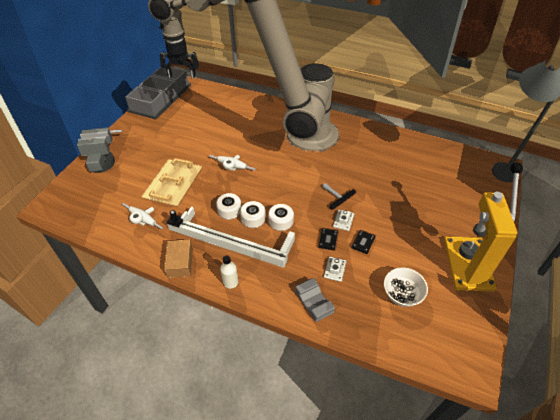

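The top view shows three wheels at about (272,232), (308,221) and (343,221). The risers are at (168,241) and (208,228), and the baseplates at (186,191) and (200,265). The tray is at (441,237). The fence runs from (245,175) to (385,167), with the end stop on the left and the knob at (390,165). Next I measure these positions.

```bash
python3 - <<'E'
from h import *
f=np.load('top0.npz');p,d=f['p'],f['d'];o=None
hsv=cv2.cvtColor(p,cv2.COLOR_RGB2HSV);H,S,V=[hsv[...,i].astype(int) for i in range(3)]
def rect(mask,box,z,name):
    m=np.zeros(mask.shape,np.uint8);x0,y0,x1,y1=box;m[y0:y1,x0:x1]=mask[y0:y1,x0:x1]
    m=cv2.morphologyEx(m,cv2.MORPH_CLOSE,np.ones((5,5)))
    c=max(cv2.findContours(m,0,1)[0],key=cv2.contourArea).reshape(-1,2)
    W=onplane('top',o,c,z)[:,:2]
    r=cv2.minAreaRect((W*1000).astype(np.float32)); b=cv2.boxPoints(r)
    e=[b[1]-b[0],b[2]-b[1]];e=max(e,key=np.linalg.norm)
    print(name,np.round(r[0],1),np.round(r[1],1),'long axis deg',round(np.degrees(np.arctan2(e[1],e[0])),1))
dark=(V<60).astype(np.uint8);white=((S<70)&(V>140)).astype(np.uint8)
rect(dark,(145,215,192,265),.012,'riserA')
rect(dark,(190,205,230,252),.012,'riserB')
rect(white,(165,168,210,214),.01,'baseA')
rect(white,(182,243,222,290),.01,'baseB')
for n,b in dict(w1=(250,208,291,255),w2=(289,200,326,243),w3=(325,200,365,243)).items(): rect(white,b,.05,n)
rect(((H>12)&(H<30)&(V>150)&(S<150)).astype(np.uint8),(400,180,485,290),.005,'tray')
rect(white,(235,155,385,185),.04,'fence')
rect(white,(240,165,256,215),.04,'endstop')
rect(dark,(375,150,402,182),.07,'knob/carriage')
big=cv2.resize(p[140:300,150:490],None,fx=2.3,fy=2.3,interpolation=cv2.INTER_CUBIC)
cv2.imwrite('pics/crop.png',big[...,::-1])
E
```

```text
riserA [469.4 357.5] [57.7 79.4] long axis deg -3.1
riserB [503.1 245.9] [83.8 57.3] long axis deg 11.5
baseA [607.3 306.6] [78.  53.8] long axis deg 7.5
baseB [405.  268.3] [78.6 55. ] long axis deg 5.3
w1 [496.1  73.7] [81.3 78.6] long axis deg 89.7
w2 [523.4 -20.2] [80.3 81.5] long axis deg -84.0
w3 [ 521.2 -113. ] [81.6 78.8] long axis deg 89.6
tray [ 476.5 -386.6] [215.8 151.1] long axis deg 6.2
fence [648.3 -36.4] [381.3  56.3] long axis deg 89.7
endstop [608.  135.7] [ 37.3 112.1] long axis deg -0.2
knob/carriage [ 664.4 -228.4] [62.8 39.4] long axis deg 89.7
```

View pics/crop.png

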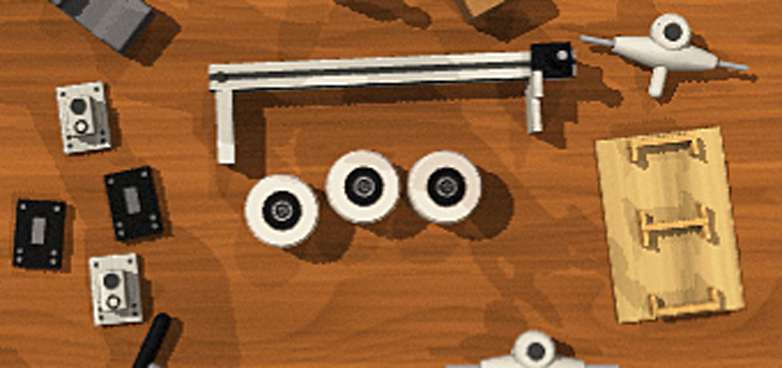

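The crop confirms the layout: a nearly square fence, tray bays opening to ±y, and wheels with a dished core. I fly over the three areas with the wrist camera, starting with the tray.

{"op": "move_arm", "data": {"steps": [[100, 0.383, -0.002, -0.07, 0, 0, 0.19], [100, 0.383, -0.002, -0.07, 0, 0, 0.19], [100, 0.383, -0.002, -0.07, 0, 0, 0.19], [100, 0.383, -0.002, -0.07, 0, 0, 0.19], [100, 0.383, -0.002, -0.07, 0, 0, 0.19], [100, 0.383, -0.002, -0.07, 0, 0, 0.19], [100, 0.383, -0.002, -0.07, 0, 0, 0.19], [100, 0.383, -0.002, -0.07, 0, 0, 0.19], [100, 0.383, -0.002, -0.07, 0, 0, 0.19], [100, 0.383, -0.002, -0.07, 0, 0, 0.19], [100, 0.383, -0.002, -0.07, 0, 0, 0.19]]}}

```text
time_s: 1.2
tool_pos: [0.5186, -0.3879, 0.3006]
tcp_rot: [-3.136, -0.168, 0.002]
ft_force: [-0.2, 0.3, -0.2]
opening: 0.0857
```

```bash
cat > look.py <<'E'
import sys; from h import *; import pickle
o,p,d=snap('wrist',sys.argv[1]+'.png'); pickle.dump((o,p,d),open(sys.argv[1]+'.pkl','wb'))
print(o['time_s'],o['tool_pos'].round(4),o['tcp_rot'].round(4),o['ft_force'].round(1))
E
python3 look.py tray1
```

```text
1.2 [ 0.5186 -0.3879  0.3006] [-3.1363e+00 -1.6800e-01  2.2000e-03] [-0.2  0.3 -0.2]
```

{"op": "move_arm", "data": {"steps": [[100, 0.146, -0.333, 0, 0, 0, 0], [100, 0.146, -0.333, 0, 0, 0, 0], [100, 0.146, -0.333, 0, 0, 0, 0], [100, 0.146, -0.333, 0, 0, 0, 0], [100, 0.146, -0.333, 0, 0, 0, 0], [100, 0.146, -0.333, 0, 0, 0, 0], [100, 0.146, -0.333, 0, 0, 0, 0], [100, 0.146, -0.333, 0, 0, 0, 0], [100, 0.146, -0.333, 0, 0, 0, 0], [100, 0.146, -0.333, 0, 0, 0, 0]]}}

```text
time_s: 2.25
tool_pos: [0.6284, -0.0426, 0.3013]
tcp_rot: [3.136, 0.167, -0.001]
ft_force: [0.3, 0.1, 0.0]
opening: 0.0853
```

```bash
python3 look.py fence1
```

```text
2.25 [ 0.6284 -0.0426  0.3013] [ 3.1363e+00  1.6700e-01 -7.0000e-04] [0.3 0.1 0. ]
```

{"op": "move_arm", "data": {"steps": [[100, -0.041, -0.366, 0, 0, 0, 0], [100, -0.041, -0.366, 0, 0, 0, 0], [100, -0.041, -0.366, 0, 0, 0, 0], [100, -0.041, -0.366, 0, 0, 0, 0], [100, -0.041, -0.366, 0, 0, 0, 0], [100, -0.041, -0.366, 0, 0, 0, 0], [100, -0.041, -0.366, 0, 0, 0, 0], [100, -0.041, -0.366, 0, 0, 0, 0], [100, -0.041, -0.366, 0, 0, 0, 0], [100, -0.041, -0.366, 0, 0, 0, 0], [100, -0.041, -0.366, 0, 0, 0, 0]]}}

```text
time_s: 3.4
tool_pos: [0.5498, 0.3163, 0.3013]
tcp_rot: [3.137, 0.165, 0.0]
ft_force: [-0.1, 0.1, 0.1]
opening: 0.0854
```

```bash
python3 look.py parts1; python3 - <<'E'
import cv2,numpy as np
a=[cv2.resize(cv2.imread(f'pics/{n}.png'),(400,300)) for n in('tray1','fence1','parts1')]
cv2.imwrite('pics/mos.png',np.vstack([np.hstack(a[:2]),np.hstack([a[2],a[2]*0])]))
E
```

```text
3.4 [0.5498 0.3163 0.3013] [3.1366e+00 1.6460e-01 2.0000e-04] [-0.1  0.1  0.1]
```

View pics/mos.png

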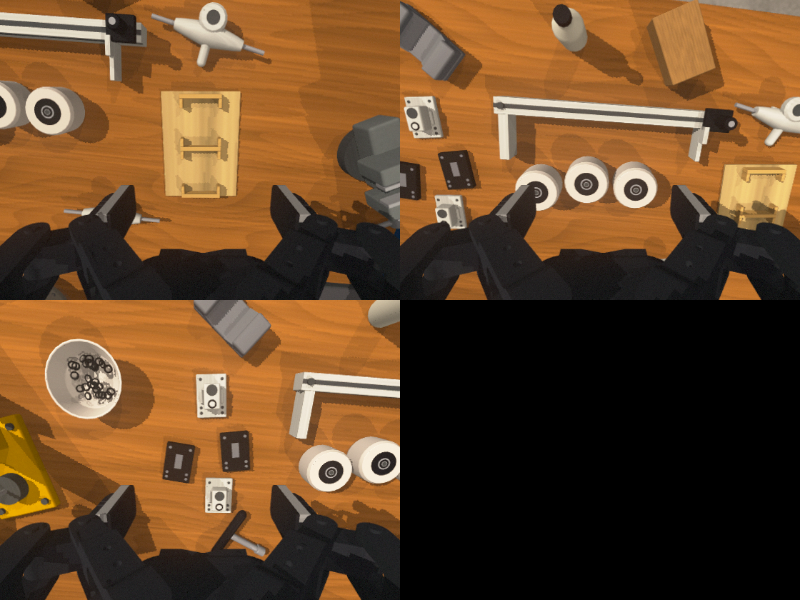

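The mosaic shows the tray at (200,143) in its pane, with the strips at its bay ends. The fence and wheels are clear, and all four parts are in free space with nothing close to their sides. I measure them from these frames.

```bash
cat > m.py <<'E'
from h import *; import pickle
def ld(n): return pickle.load(open(n+'.pkl','rb'))
def masks(p):
    hsv=cv2.cvtColor(p,cv2.COLOR_RGB2HSV);H,S,V=[hsv[...,i].astype(int) for i in range(3)]
    return dict(dark=(V<75).astype(np.uint8),white=((S<75)&(V>120)).astype(np.uint8),ply=((H>12)&(H<32)&(V>130)&(S<165)).astype(np.uint8))
def rect(o,mask,box,z,name,cam='wrist'):
    m=np.zeros(mask.shape,np.uint8);x0,y0,x1,y1=box;m[y0:y1,x0:x1]=mask[y0:y1,x0:x1]
    m=cv2.morphologyEx(m,cv2.MORPH_CLOSE,np.ones((7,7)));m=cv2.morphologyEx(m,cv2.MORPH_OPEN,np.ones((5,5)))
    c=max(cv2.findContours(m,0,1)[0],key=cv2.contourArea).reshape(-1,2)
    W=onplane(cam,o,c,z)[:,:2]; r=cv2.minAreaRect((W*1000).astype(np.float32)); b=cv2.boxPoints(r)
    e=max([b[1]-b[0],b[2]-b[1]],key=np.linalg.norm); a=np.degrees(np.arctan2(e[1],e[0]))
    print(name,np.round(r[0],1),np.round(r[1],1),'axis',round((a+90)%180-90,1))
E
python3 - <<'E'
from m import *
o,p,d=ld('parts1');M=masks(p)
rect(o,M['dark'],(220,190,285,265),.012,'riserA')
rect(o,M['dark'],(298,170,362,250),.012,'riserB')
rect(o,M['white'],(262,90,328,180),.01,'baseA')
rect(o,M['white'],(280,232,335,305),.01,'baseB')
o,p,d=ld('tray1');M=masks(p)
rect(o,M['ply'],(215,115,345,285),.005,'tray')
P=cloud('wrist',o,d);q=P[115:285,215:345].reshape(-1,3);q=q[(q[:,2]>.018)&(q[:,2]<.03)]
print('strips',len(q),q.mean(0).round(4),cv2.minAreaRect((q[:,:2]*1000).astype(np.float32)))
o,p,d=ld('fence1');P=cloud('wrist',o,d);z=P[...,2]
m=((z>.033)&(z<.047)).astype(np.uint8); white=masks(p)['white']
for y in np.arange(-.20,.10,.03):
    s=(abs(P[...,1]-y)<.006)&(m>0)&(P[...,0]>.57); x=P[...,0][s]; print('y %.2f x %.4f %.4f'%(y,*np.percentile(x,[2,98])))
for x in (.575,.59,.605,.62):
    s=(abs(P[...,0]-x)<.006)&(m>0)&(P[...,1]>.05); y=P[...,1][s]; print('x %.3f y'%x,np.percentile(y,[2,98]).round(4)) if s.sum()>5 else 0
    s=(abs(P[...,0]-x)<.006)&(z>.03)&(z<.05)&(P[...,1]<-.15)&(P[...,1]>-.3); y=P[...,1][s]; print('   stop',np.percentile(y,[2,98]).round(4)) if s.sum()>5 else 0
w=(white>0)&(z>.042)&(z<.058)&(P[...,0]<.57)
n,l,st,ce=cv2.connectedComponentsWithStats(w.astype(np.uint8))
for i in range(1,n):
    if st[i,4]>300:
        c=cv2.findContours((l==i).astype(np.uint8),0,1)[0][0].reshape(-1,2);W=onplane('wrist',o,c,.05)[:,:2]
        print('wheel',np.array(cv2.minEnclosingCircle((W*1000).astype(np.float32))[0]).round(1),cv2.minEnclosingCircle((W*1000).astype(np.float32))[1])
E
```

```text
riserA [470.1 357.6] [54.1 80.4] axis -3.9
riserB [504.9 247.3] [80.4 54.6] axis 11.3
baseA [605.9 306.7] [78.5 55. ] axis 7.7
baseB [406.  268.2] [78.7 56.1] axis 6.0
tray [ 472.9 -387.6] [218.7 150.6] axis 6.1
strips 1500 [ 0.4821 -0.3863  0.0215] ((474.179443359375, -386.67510986328125), (205.87451171875, 78.11737060546875), 6.162378311157227)
y -0.20 x 0.6462 0.7408
y -0.17 x 0.6453 0.7934
y -0.14 x 0.6446 0.8169
y -0.11 x 0.6434 0.8013
y -0.08 x 0.6422 0.6712
y -0.05 x 0.6412 0.6700
y -0.02 x 0.6399 0.6690
y 0.01 x 0.6390 0.7659
y 0.04 x 0.6382 0.6674
y 0.07 x 0.6372 0.6661
y 0.10 x 0.6359 0.6650
x 0.575 y [0.1262 0.1439]
x 0.590 y [0.1265 0.1437]
   stop [-0.2277 -0.2193]
x 0.605 y [0.1273 0.1448]
   stop [-0.227  -0.2187]
x 0.620 y [0.1277 0.1452]
   stop [-0.226  -0.2182]
wheel [523.8 -22.7] 41.632408142089844
wheel [ 522.7 -114.8] 41.91512680053711
wheel [497.7  68.1] 41.72945022583008
```

```bash
cat > go.py <<'E'
# python3 go.py "x y z yawdeg" ... : tool-axis shift and rz from each pose to the next, starting at measured pose
import sys; from h import *
o=env.get_obs(); v=o['tcp_rot']; w=np.degrees(2*np.arctan(v[1]/v[0])); cur=[*o['tool_pos'],w]
print('t',round(o['time_s'],1),'now',np.round(cur,4),'F',o['ft_force'].round(1),'open',round(o['opening'],4))
for a in sys.argv[1:]:
    t=[float(x) for x in a.split()]; d=np.subtract(t,cur); c,s=np.cos(np.radians(cur[3])),np.sin(np.radians(cur[3]))
    dx,dy=c*d[0]+s*d[1],s*d[0]-c*d[1]
    print(a,'->',np.round([dx,dy,-d[2],-np.radians(d[3])],4),'rows>=',int(max(np.hypot(np.hypot(dx,dy),d[2])/.05,abs(d[3])/8.59))+1); cur=t
E
python3 go.py "0.505 0.2473 0.05 11.3" "0.505 0.2473 0.0 11.3" "0.505 0.2473 0.15 11.3" "0.5228 -0.3819 0.15 6.1" "0.5228 -0.3819 0.006 6.1"
python3 - <<'E'
from m import *
o,p,d=ld('tray1');P=cloud('wrist',o,d);q=P[115:285,215:345].reshape(-1,3);q=q[(q[:,2]>.016)&(q[:,2]<.03)]
a=np.radians(6.1);u=(q[:,:2]-[.4742,-.3867])@[[np.cos(a),-np.sin(a)],[np.sin(a),np.cos(a)]]
h,e=np.histogram(u[abs(u[:,1])<.025,0]*1000,bins=np.arange(-112,112,2));print([(int(x),int(n)) for x,n in zip(e,h) if n])
print(np.percentile(u[:,1]*1000,[1,99]))
E
```

```text
t 3.5 now [0.5497 0.3164 0.3014 6.006 ] F [-0.1  0.9  0.4] open 0.0853
0.505 0.2473 0.05 11.3 -> [-0.0517  0.0641  0.2514 -0.0924] rows>= 6
0.505 0.2473 0.0 11.3 -> [ 0.    0.    0.05 -0.  ] rows>= 2
0.505 0.2473 0.15 11.3 -> [ 0.    0.   -0.15 -0.  ] rows>= 3
0.5228 -0.3819 0.15 6.1 -> [-0.1058  0.6205 -0.      0.0908] rows>= 13
0.5228 -0.3819 0.006 6.1 -> [ 0.     0.     0.144 -0.   ] rows>= 3
[(-104, 25), (-102, 44), (-100, 37), (-98, 48), (-96, 84), (-4, 37), (-2, 38), (0, 69), (2, 65), (4, 13), (94, 38), (96, 76), (98, 38), (100, 78), (102, 39)]
[-38.70233868  38.29213624]
```

{"op": "move_arm", "data": {"steps": [[80, -0.052, 0.064, 0.1, 0, 0, -0.092], [80, -0.052, 0.064, 0.15, 0, 0, -0.092], [80, -0.052, 0.064, 0.2, 0, 0, -0.092], [80, -0.052, 0.064, 0.25, 0, 0, -0.092], [80, -0.052, 0.064, 0.25, 0, 0, -0.092], [80, -0.052, 0.064, 0.25, 0, 0, -0.092], [80, -0.052, 0.064, 0.25, 0, 0, -0.092], [80, -0.052, 0.064, 0.275, 0, 0, -0.092], [80, -0.052, 0.064, 0.29, 0, 0, -0.092], [80, -0.052, 0.064, 0.301, 0, 0, -0.092], [80, -0.052, 0.064, 0.301, 0, 0, -0.092]]}}

```text
time_s: 4.55
tool_pos: [0.5043, 0.249, 0.0003]
tcp_rot: [3.126, 0.312, -0.0]
ft_force: [0.3, -0.6, 0.2]
opening: 0.0685
```

{"op": "move_arm", "data": {"steps": [[0, 0, 0, 0, 0, 0, 0], [0, 0, 0, 0, 0, 0, 0], [0, 0, 0, 0, 0, 0, 0], [0, 0, 0, 0, 0, 0, 0], [0, 0, 0, 0, 0, 0, 0], [0, 0, 0, 0, 0, 0, 0], [0, 0, 0, -0.03, 0, 0, 0], [0, 0, 0, -0.08, 0, 0, 0], [0, 0, 0, -0.12, 0, 0, 0], [0, 0, 0, -0.15, 0, 0, 0], [0, 0, 0, -0.15, 0, 0, 0]], "force": 60}}

```text
time_s: 5.65
tool_pos: [0.5065, 0.2503, 0.1557]
tcp_rot: [-3.124, -0.313, -0.016]
ft_force: [0.1, 0.5, -0.8]
opening: 0.0538
```

```bash
python3 look.py g1; python3 go.py "0.5231 -0.3815 0.15 6.1"
```

```text
5.65 [0.5065 0.2503 0.1557] [-3.1237 -0.3133 -0.0156] [ 0.1  0.5 -0.8]
t 5.7 now [ 0.5052  0.2499  0.153  11.4577] F [-0.6  1.1 -1.4] open 0.0539
0.5231 -0.3815 0.15 6.1 -> [-0.1079  0.6224  0.003   0.0935] rows>= 13
```

View pics/g1.png

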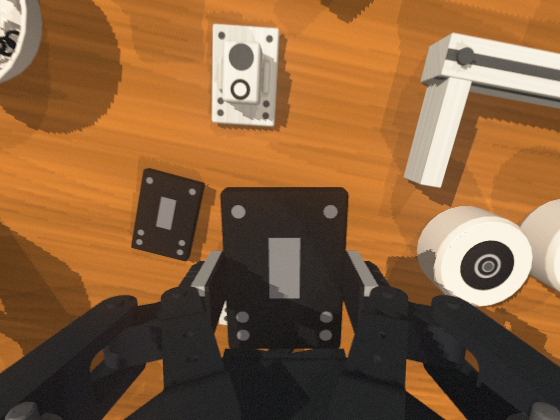

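The riser is gripped level and centred, spanning (222–348, 188–347). I carry it to the far bay.

{"op": "move_arm", "data": {"steps": [[0, -0.1, 0.58, 0, 0, 0, 0.093], [0, -0.1, 0.58, 0, 0, 0, 0.093], [0, -0.1, 0.58, 0, 0, 0, 0.093], [0, -0.1, 0.58, 0, 0, 0, 0.093], [0, -0.1, 0.58, 0, 0, 0, 0.093], [0, -0.1, 0.58, 0, 0, 0, 0.093], [0, -0.1, 0.58, 0, 0, 0, 0.093], [0, -0.1, 0.58, 0, 0, 0, 0.093], [0, -0.1, 0.58, 0, 0, 0, 0.093], [0, -0.1, 0.58, 0, 0, 0, 0.093], [0, -0.1, 0.58, 0, 0, 0, 0.093], [0, -0.1, 0.58, 0, 0, 0, 0.093]]}}

```text
time_s: 6.9
tool_pos: [0.52, -0.3415, 0.1486]
tcp_rot: [-3.136, -0.165, 0.003]
ft_force: [0.3, -0.1, -0.2]
opening: 0.0536
```

```bash
python3 go.py "0.5231 -0.3815 0.15 6.1" "0.5231 -0.3815 0.006 6.1"
```

```text
t 6.9 now [ 0.52   -0.3415  0.1486  6.0322] F [ 0.3 -0.1 -0.2] open 0.0536
0.5231 -0.3815 0.15 6.1 -> [-0.0011  0.0401 -0.0014 -0.0012] rows>= 1
0.5231 -0.3815 0.006 6.1 -> [ 0.     0.     0.144 -0.   ] rows>= 3
```

{"op": "move_arm", "data": {"steps": [[0, -0.001, 0.04, 0, 0, 0, 0], [0, -0.001, 0.04, 0, 0, 0, 0], [0, -0.001, 0.04, 0.05, 0, 0, 0], [0, -0.001, 0.04, 0.09, 0, 0, 0], [0, -0.001, 0.04, 0.12, 0, 0, 0], [0, -0.001, 0.04, 0.132, 0, 0, 0], [0, -0.001, 0.04, 0.139, 0, 0, 0], [0, -0.001, 0.04, 0.143, 0, 0, 0], [0, -0.001, 0.04, 0.143, 0, 0, 0]]}}

```text
time_s: 7.8
tool_pos: [0.5242, -0.3781, 0.007]
tcp_rot: [-3.136, -0.168, 0.001]
ft_force: [-0.1, -0.1, 1.3]
opening: 0.0538
```

{"op": "move_arm", "data": {"steps": [[82, 0, 0, 0, 0, 0, 0], [82, 0, 0, 0, 0, 0, 0], [82, 0, 0, 0, 0, 0, 0], [82, 0, 0, 0, 0, 0, 0], [82, 0, 0, -0.02, 0, 0, 0], [82, 0, 0, -0.07, 0, 0, 0], [82, 0, 0, -0.12, 0, 0, 0], [82, 0, 0, -0.16, 0, 0, 0], [82, 0, 0, -0.16, 0, 0, 0]]}}

```text
time_s: 8.7
tool_pos: [0.5268, -0.3809, 0.1747]
tcp_rot: [3.128, 0.167, 0.014]
ft_force: [0.3, 0.8, 0.5]
opening: 0.0699
```

```bash
python3 look.py p1; python3 go.py "0.48 0.30 0.17 -3.9" "0.4701 0.3576 0.05 -3.9" "0.4701 0.3576 0.0 -3.9"
```

```text
8.7 [ 0.5268 -0.3809  0.1747] [3.1278 0.1675 0.0142] [0.3 0.8 0.5]
t 8.8 now [ 0.5256 -0.3799  0.171   6.1225] F [-0.3 -0.2 -1.2] open 0.0699
0.48 0.30 0.17 -3.9 -> [ 0.0272 -0.6808  0.001   0.1749] rows>= 14
0.4701 0.3576 0.05 -3.9 -> [-0.0138 -0.0568  0.12   -0.    ] rows>= 3
0.4701 0.3576 0.0 -3.9 -> [ 0.   -0.    0.05 -0.  ] rows>= 2
```

View pics/p1.png

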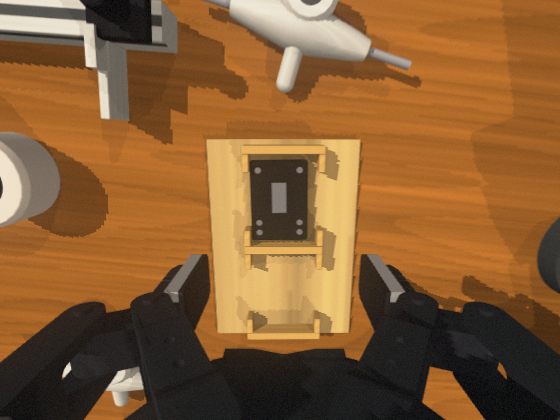

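The riser lies flat in the far bay at (279,198), about 3 mm off the bay centre towards +y. Next is riser A.

{"op": "move_arm", "data": {"steps": [[80, 0.023, -0.59, -0.05, 0, 0, 0.175], [80, 0.023, -0.59, -0.05, 0, 0, 0.175], [80, 0.023, -0.59, -0.05, 0, 0, 0.175], [80, 0.023, -0.59, -0.05, 0, 0, 0.175], [80, 0.023, -0.59, -0.05, 0, 0, 0.175], [80, 0.023, -0.59, -0.05, 0, 0, 0.175], [80, 0.023, -0.59, -0.05, 0, 0, 0.175], [80, 0.023, -0.59, -0.05, 0, 0, 0.175], [80, 0.023, -0.59, -0.05, 0, 0, 0.175], [80, 0.023, -0.59, -0.05, 0, 0, 0.175], [80, 0.023, -0.59, -0.05, 0, 0, 0.175], [80, 0.023, -0.59, -0.05, 0, 0, 0.175]]}}

```text
time_s: 9.95
tool_pos: [0.483, 0.2126, 0.216]
tcp_rot: [3.139, -0.106, -0.004]
ft_force: [1.5, -0.9, 0.0]
opening: 0.0681
```

```bash
python3 look.py a2; cat > parts.py <<'E'
# find risers / baseplates on the bench in a saved wrist picture
import sys; from m import *
o,p,d=ld(sys.argv[1]);P=cloud('wrist',o,d);hsv=cv2.cvtColor(p,cv2.COLOR_RGB2HSV);S,V=hsv[...,1].astype(int),hsv[...,2].astype(int)
for nm,k in (('riser',V<75),('base',(S<75)&(V>120))):
    k=(k&(P[...,2]>-.01)&(P[...,2]<.045)).astype(np.uint8);k=cv2.morphologyEx(k,cv2.MORPH_CLOSE,np.ones((7,7)));k=cv2.morphologyEx(k,cv2.MORPH_OPEN,np.ones((5,5)))
    for c in cv2.findContours(k,0,1)[0]:
        W=onplane('wrist',o,c.reshape(-1,2),.012 if nm=='riser' else .01)[:,:2]
        r=cv2.minAreaRect((W*1000).astype(np.float32))
        if 70<max(r[1])<92 and 46<min(r[1])<65:
            b=cv2.boxPoints(r);e=max([b[1]-b[0],b[2]-b[1]],key=np.linalg.norm);a=np.degrees(np.arctan2(e[1],e[0]))
            print(nm,np.round(r[0],1),np.round(r[1],1),round((a+90)%180-90,1),'px',c.reshape(-1,2).mean(0).round())
E
python3 parts.py a2; python3 go.py "0.4701 0.3576 0.05 -3.9" "0.4701 0.3576 0.0 -3.9"
```

```text
9.95 [0.483  0.2126 0.216 ] [ 3.1392 -0.1058 -0.0039] [ 1.5 -0.9  0. ]
riser [468.8 358.4] [52.3 78.2] -3.8 px [155. 206.]
base [405.1 270.2] [79.6 57.4] 5.2 px [240. 253.]
base [519.2  -0.7] [50.5 86.7] -1.2 px [481. 137.]
base [604.7 308.5] [78.8 58.4] 7.7 px [182.  74.]
t 10.0 now [ 0.4825  0.2179  0.2165 -3.6897] F [-1.7  3.7  1.1] open 0.0687
0.4701 0.3576 0.05 -3.9 -> [-0.0213 -0.1386  0.1665  0.0037] rows>= 5
0.4701 0.3576 0.0 -3.9 -> [ 0.   -0.    0.05 -0.  ] rows>= 2
```

{"op": "move_arm", "data": {"steps": [[80, -0.021, -0.138, 0.04, 0, 0, 0.003], [80, -0.021, -0.138, 0.08, 0, 0, 0.003], [80, -0.021, -0.138, 0.12, 0, 0, 0.003], [80, -0.021, -0.138, 0.16, 0, 0, 0.003], [80, -0.021, -0.138, 0.166, 0, 0, 0.003], [80, -0.021, -0.138, 0.166, 0, 0, 0.003], [80, -0.021, -0.138, 0.166, 0, 0, 0.003]]}}

```text
time_s: 10.7
tool_pos: [0.4724, 0.3489, 0.0507]
tcp_rot: [3.138, -0.111, -0.003]
ft_force: [0.0, -0.8, 0.6]
opening: 0.0683
```

```bash
python3 go.py "0.4701 0.3576 0.0 -3.9"
```

```text
t 10.7 now [ 0.4724  0.3489  0.0507 -4.0632] F [ 0.  -0.8  0.6] open 0.0683
0.4701 0.3576 0.0 -3.9 -> [-0.0029 -0.0085  0.0507 -0.0028] rows>= 2
```

{"op": "move_arm", "data": {"steps": [[80, -0.003, -0.0085, 0, 0, 0, 0], [80, -0.003, -0.0085, 0.02, 0, 0, 0], [80, -0.003, -0.0085, 0.04, 0, 0, 0], [80, -0.003, -0.0085, 0.0505, 0, 0, 0], [80, -0.003, -0.0085, 0.0505, 0, 0, 0], [80, -0.003, -0.0085, 0.0505, 0, 0, 0]]}}

```text
time_s: 11.3
tool_pos: [0.4712, 0.3584, 0.0021]
tcp_rot: [-3.139, 0.112, -0.003]
ft_force: [0.2, -0.1, 0.4]
opening: 0.0683
```

{"op": "move_arm", "data": {"steps": [[0, 0, 0, 0, 0, 0, 0], [0, 0, 0, 0, 0, 0, 0], [0, 0, 0, 0, 0, 0, 0], [0, 0, 0, 0, 0, 0, 0], [0, 0, 0, 0, 0, 0, 0], [0, 0, 0, 0, 0, 0, 0], [0, 0, 0, -0.03, 0, 0, 0], [0, 0, 0, -0.08, 0, 0, 0], [0, 0, 0, -0.13, 0, 0, 0], [0, 0, 0, -0.17, 0, 0, 0], [0, 0, 0, -0.17, 0, 0, 0]]}}

```text
time_s: 12.4
tool_pos: [0.4734, 0.3599, 0.1784]
tcp_rot: [-3.132, 0.111, -0.018]
ft_force: [0.4, 0.2, -0.3]
opening: 0.0536
```

```bash
python3 go.py "0.4253 -0.3919 0.17 6.1"
```

```text
t 12.4 now [ 0.4734  0.3599  0.1784 -4.0765] F [ 0.4  0.2 -0.3] open 0.0536
0.4253 -0.3919 0.17 6.1 -> [ 0.0055  0.7533  0.0084 -0.1776] rows>= 16
```

{"op": "move_arm", "data": {"steps": [[0, 0.004, 0.58, 0.008, 0, 0, -0.178], [0, 0.004, 0.58, 0.008, 0, 0, -0.178], [0, 0.004, 0.58, 0.008, 0, 0, -0.178], [0, 0.004, 0.58, 0.008, 0, 0, -0.178], [0, 0.004, 0.58, 0.008, 0, 0, -0.178], [0, 0.004, 0.58, 0.008, 0, 0, -0.178], [0, 0.004, 0.58, 0.008, 0, 0, -0.178], [0, 0.004, 0.58, 0.008, 0, 0, -0.178], [0, 0.004, 0.58, 0.008, 0, 0, -0.178], [0, 0.004, 0.58, 0.008, 0, 0, -0.178], [0, 0.004, 0.58, 0.008, 0, 0, -0.178], [0, 0.004, 0.58, 0.008, 0, 0, -0.178]]}}

```text
time_s: 13.6
tool_pos: [0.4324, -0.2239, 0.1627]
tcp_rot: [3.136, 0.164, 0.0]
ft_force: [1.0, 1.2, -0.9]
opening: 0.0533
```

```bash
python3 go.py "0.4253 -0.3919 0.15 6.1"
```

```text
t 13.6 now [ 0.4324 -0.2239  0.1627  5.9875] F [ 1.   1.2 -0.9] open 0.0533
0.4253 -0.3919 0.15 6.1 -> [-0.0246  0.1663  0.0127 -0.002 ] rows>= 4
```

{"op": "move_arm", "data": {"steps": [[0, -0.025, 0.166, 0.012, 0, 0, -0.002], [0, -0.025, 0.166, 0.012, 0, 0, -0.002], [0, -0.025, 0.166, 0.012, 0, 0, -0.002], [0, -0.025, 0.166, 0.012, 0, 0, -0.002], [0, -0.025, 0.166, 0.05, 0, 0, -0.002], [0, -0.025, 0.166, 0.09, 0, 0, -0.002], [0, -0.025, 0.166, 0.11, 0, 0, -0.002], [0, -0.025, 0.166, 0.11, 0, 0, -0.002], [0, -0.025, 0.166, 0.11, 0, 0, -0.002]]}}

```text
time_s: 14.5
tool_pos: [0.4261, -0.3886, 0.0532]
tcp_rot: [3.137, 0.171, 0.0]
ft_force: [0.4, 0.3, -0.2]
opening: 0.0539
```

```bash
python3 go.py "0.4253 -0.3919 0.006 6.1"
```

```text
t 14.5 now [ 0.4261 -0.3886  0.0532  6.2307] F [ 0.4  0.3 -0.2] open 0.0539
0.4253 -0.3919 0.006 6.1 -> [-0.0011  0.0032  0.0472  0.0023] rows>= 1
```

{"op": "move_arm", "data": {"steps": [[0, -0.001, 0.003, 0.015, 0, 0, 0], [0, -0.001, 0.003, 0.03, 0, 0, 0], [0, -0.001, 0.003, 0.04, 0, 0, 0], [0, -0.001, 0.003, 0.046, 0, 0, 0], [0, -0.001, 0.003, 0.047, 0, 0, 0], [0, -0.001, 0.003, 0.047, 0, 0, 0]]}}

```text
time_s: 15.1
tool_pos: [0.4252, -0.3916, 0.0077]
tcp_rot: [3.136, 0.171, 0.0]
ft_force: [-4.2, 2.8, 13.5]
opening: 0.0535
```

{"op": "move_arm", "data": {"steps": [[80, 0, 0, 0, 0, 0, 0], [80, 0, 0, 0, 0, 0, 0], [80, 0, 0, 0, 0, 0, 0], [80, 0, 0, 0, 0, 0, 0], [80, 0, 0, -0.02, 0, 0, 0], [80, 0, 0, -0.07, 0, 0, 0], [80, 0, 0, -0.12, 0, 0, 0], [80, 0, 0, -0.165, 0, 0, 0], [80, 0.05, 0, -0.2, 0, 0, 0], [80, 0.1, 0, -0.2, 0, 0, 0], [80, 0.1, 0, -0.2, 0, 0, 0]]}}

```text
time_s: 16.2
tool_pos: [0.529, -0.3798, 0.2073]
tcp_rot: [3.134, 0.175, 0.007]
ft_force: [-0.9, -0.0, -0.7]
opening: 0.0686
```

```bash
python3 look.py p2; cat > tray.py <<'E'
import sys; from m import *
o,p,d=ld(sys.argv[1]); V=cv2.cvtColor(p,cv2.COLOR_RGB2HSV)[...,2]; P=cloud('wrist',o,d)
k=((V<75)&(P[...,0]<.62)&(P[...,0]>.36)&(P[...,1]<-.33)&(P[...,1]>-.44)&(P[...,2]<.04)).astype(np.uint8);k=cv2.morphologyEx(k,cv2.MORPH_CLOSE,np.ones((5,5)))
a=np.radians(6.1);Rm=np.array([[np.cos(a),-np.sin(a)],[np.sin(a),np.cos(a)]])
for c in cv2.findContours(k,0,1)[0]:
    if cv2.contourArea(c)>800:
        W=onplane('wrist',o,c.reshape(-1,2),.017)[:,:2]; r=cv2.minAreaRect((W*1000).astype(np.float32)); print('riser',r,'tray frame',((np.array(r[0])/1000-[.4742,-.3867])@Rm).round(4))
E
python3 tray.py p2; python3 go.py "0.405 0.2 0.2 5.8" "0.4055 0.2682 0.05 5.8"
```

```text
16.2 [ 0.529  -0.3798  0.2073] [3.1342 0.1749 0.0067] [-0.9 -0.  -0.7]
riser ((425.54974365234375, -391.6802673339844), (80.99331665039062, 53.982452392578125), 6.3244709968566895) tray frame [-0.0489  0.0002]
riser ((523.2975463867188, -377.7462463378906), (79.27864074707031, 54.03689193725586), 6.954794406890869) tray frame [0.0498 0.0037]
t 16.2 now [ 0.5281 -0.3796  0.2059  6.4102] F [ 0.   0.4 -0.3] open 0.0684
0.405 0.2 0.2 5.8 -> [-0.0576 -0.5897  0.0059  0.0106] rows>= 12
0.4055 0.2682 0.05 5.8 -> [ 0.0074 -0.0678  0.15   -0.    ] rows>= 4
```

View pics/p2.png

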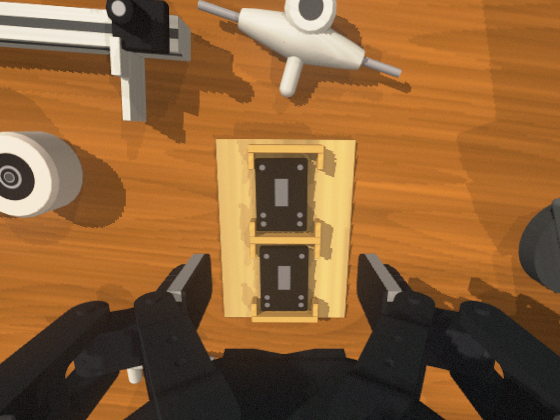

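Both risers lie flat in their bays, at (281,192) and (284,277). The far one is 3.7 mm off centre, so I squeeze it onto the centre line while the arm is here.

{"op": "move_arm", "data": {"steps": [[80, -0.006, 0.002, 0.05, 0, 0, 0.005], [80, -0.006, 0.002, 0.1, 0, 0, 0.005], [80, -0.006, 0.002, 0.15, 0, 0, 0.005], [80, -0.006, 0.002, 0.18, 0, 0, 0.005], [80, -0.006, 0.002, 0.197, 0, 0, 0.005], [80, -0.006, 0.002, 0.197, 0, 0, 0.005], [80, -0.006, 0.002, 0.197, 0, 0, 0.005]]}}

```text
time_s: 16.95
tool_pos: [0.5183, -0.3836, 0.0089]
tcp_rot: [-3.137, -0.162, 0.001]
ft_force: [0.7, -0.5, 0.6]
opening: 0.0681
```

{"op": "move_arm", "data": {"steps": [[60, 0, 0, 0, 0, 0, 0], [60, 0, 0, 0, 0, 0, 0], [60, 0, 0, 0, 0, 0, 0], [60, 0, 0, 0, 0, 0, 0], [82, 0, 0, 0, 0, 0, 0], [82, 0, 0, 0, 0, 0, 0], [82, 0, 0, 0, 0, 0, 0], [82, 0, 0, -0.05, 0, 0, 0], [82, 0, 0, -0.1, 0, 0, 0], [82, 0, 0, -0.15, 0, 0, 0], [82, 0, 0, -0.2, 0, 0, 0]], "force": 20}}

```text
time_s: 18.05
tool_pos: [0.5187, -0.383, 0.2107]
tcp_rot: [-3.137, -0.163, 0.0]
ft_force: [-0.2, 0.1, 0.5]
opening: 0.0699
```

```bash
python3 look.py p3;python3 tray.py p3; python3 go.py "0.405 0.2 0.2 5.8"
```

```text
18.05 [ 0.5187 -0.383   0.2107] [-3.1372e+00 -1.6310e-01  3.0000e-04] [-0.2  0.1  0.5]
riser ((424.2762145996094, -391.7548522949219), (79.4102554321289, 54.69948196411133), 5.982181549072266) tray frame [-0.0502  0.0003]
riser ((523.2819213867188, -383.5902404785156), (79.38525390625, 55.03647232055664), 6.007988452911377) tray frame [ 0.0491 -0.0021]
t 18.1 now [ 0.5214 -0.3854  0.2208  5.9573] F [ 2.2 -1.   7.3] open 0.0702
0.405 0.2 0.2 5.8 -> [-0.055  -0.5943  0.0208  0.0027] rows>= 12
```

{"op": "move_arm", "data": {"steps": [[55, -0.055, -0.585, 0.02, 0, 0, 0], [55, -0.055, -0.585, 0.02, 0, 0, 0], [55, -0.055, -0.585, 0.02, 0, 0, 0], [55, -0.055, -0.585, 0.02, 0, 0, 0], [55, -0.055, -0.585, 0.02, 0, 0, 0], [55, -0.055, -0.585, 0.02, 0, 0, 0], [55, -0.055, -0.585, 0.02, 0, 0, 0], [55, -0.055, -0.585, 0.02, 0, 0, 0], [55, -0.055, -0.585, 0.02, 0, 0, 0], [55, -0.055, -0.585, 0.02, 0, 0, 0], [55, -0.055, -0.585, 0.02, 0, 0, 0], [55, -0.055, -0.585, 0.02, 0, 0, 0]]}}

```text
time_s: 19.3
tool_pos: [0.4025, 0.1953, 0.1886]
tcp_rot: [-3.137, -0.165, -0.0]
ft_force: [0.6, -0.4, -0.1]
opening: 0.0474
```

{"op": "move_arm", "data": {"steps": [[55, 0.01, -0.07, 0.04, 0, 0, 0], [55, 0.01, -0.07, 0.08, 0, 0, 0], [55, 0.01, -0.07, 0.12, 0, 0, 0], [55, 0.01, -0.07, 0.12, 0, 0, 0], [55, 0.01, -0.07, 0.12, 0, 0, 0]]}}

```text
time_s: 19.8
tool_pos: [0.406, 0.2632, 0.0688]
tcp_rot: [3.136, 0.163, -0.003]
ft_force: [0.2, 0.4, 1.2]
opening: 0.0468
```

```bash
python3 look.py b1;python3 parts.py b1; python3 go.py "0.4055 0.2685 0.012 5.7"
```

```text
19.8 [0.406  0.2632 0.0688] [ 3.1363  0.1634 -0.0033] [0.2 0.4 1.2]
base [405.2 268. ] [78.4 54.9] 5.4 px [277. 224.]
t 19.9 now [0.4073 0.2635 0.0703 5.9252] F [ 0.5  0.2 -0.2] open 0.047
0.4055 0.2685 0.012 5.7 -> [-0.0013 -0.0052  0.0583  0.0039] rows>= 2
```

{"op": "move_arm", "data": {"steps": [[55, -0.001, -0.005, 0, 0, 0, 0.006], [55, -0.001, -0.005, 0.02, 0, 0, 0.006], [55, -0.001, -0.005, 0.04, 0, 0, 0.006], [55, -0.001, -0.005, 0.057, 0, 0, 0.006], [55, -0.001, -0.005, 0.057, 0, 0, 0.006], [55, -0.001, -0.005, 0.057, 0, 0, 0.006]]}}

```text
time_s: 20.45
tool_pos: [0.4059, 0.2687, 0.0135]
tcp_rot: [-3.137, -0.152, -0.004]
ft_force: [1.0, 0.0, 0.5]
opening: 0.0471
```

{"op": "move_arm", "data": {"steps": [[0, 0, 0, 0, 0, 0, 0], [0, 0, 0, 0, 0, 0, 0], [0, 0, 0, 0, 0, 0, 0], [0, 0, 0, 0, 0, 0, 0], [0, 0, 0, 0, 0, 0, 0], [0, 0, 0, -0.03, 0, 0, 0], [0, 0, 0, -0.08, 0, 0, 0], [0, 0, 0, -0.13, 0, 0, 0], [0, 0, 0, -0.17, 0, 0, 0], [0, 0, 0, -0.17, 0, 0, 0]], "force": 60}}

```text
time_s: 21.45
tool_pos: [0.4077, 0.2698, 0.1883]
tcp_rot: [-3.133, -0.153, -0.019]
ft_force: [0.8, -0.9, -1.9]
opening: 0.0286
```

```bash
python3 look.py b2; python3 go.py "0.4253 -0.3919 0.17 6.1"
```

```text
21.45 [0.4077 0.2698 0.1883] [-3.1331 -0.1533 -0.0188] [ 0.8 -0.9 -1.9]
t 21.5 now [0.4062 0.269  0.1851 5.6028] F [-0.3 -1.  -3.3] open 0.0283
0.4253 -0.3919 0.17 6.1 -> [-0.0455  0.6596  0.0151 -0.0087] rows>= 14
```

View pics/b2.png

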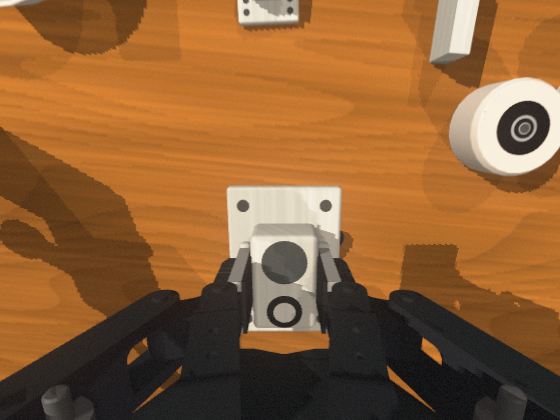

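The baseplate is held straight, centred at (284,258). I carry it to the near bay.

{"op": "move_arm", "data": {"steps": [[0, -0.04, 0.58, 0.015, 0, 0, -0.009], [0, -0.04, 0.58, 0.015, 0, 0, -0.009], [0, -0.04, 0.58, 0.015, 0, 0, -0.009], [0, -0.04, 0.58, 0.015, 0, 0, -0.009], [0, -0.04, 0.58, 0.015, 0, 0, -0.009], [0, -0.04, 0.58, 0.015, 0, 0, -0.009], [0, -0.04, 0.58, 0.015, 0, 0, -0.009], [0, -0.04, 0.58, 0.015, 0, 0, -0.009], [0, -0.04, 0.58, 0.015, 0, 0, -0.009], [0, -0.04, 0.58, 0.015, 0, 0, -0.009], [0, -0.04, 0.58, 0.015, 0, 0, -0.009], [0, -0.04, 0.58, 0.015, 0, 0, -0.009]]}}

```text
time_s: 22.7
tool_pos: [0.4204, -0.3156, 0.165]
tcp_rot: [-3.136, -0.164, 0.003]
ft_force: [-0.0, 0.5, -1.9]
opening: 0.0284
```

{"op": "move_arm", "data": {"steps": [[0, -0.006, 0.075, 0.02, 0, 0, 0], [0, -0.006, 0.075, 0.06, 0, 0, 0], [0, -0.006, 0.075, 0.09, 0, 0, 0], [0, -0.006, 0.075, 0.09, 0, 0, 0], [0, -0.006, 0.075, 0.09, 0, 0, 0]]}}

```text
time_s: 23.2
tool_pos: [0.4231, -0.387, 0.076]
tcp_rot: [-3.134, -0.168, 0.003]
ft_force: [0.7, 0.7, -0.9]
opening: 0.0285
```

```bash
python3 go.py "0.4253 -0.3919 0.031 6.1"
```

```text
t 23.2 now [ 0.4231 -0.387   0.076   6.1183] F [ 0.7  0.7 -0.9] open 0.0285
0.4253 -0.3919 0.031 6.1 -> [0.0016 0.0051 0.045  0.0003] rows>= 1
```

{"op": "move_arm", "data": {"steps": [[0, 0.002, 0.004, 0, 0, 0, 0], [0, 0.002, 0.004, 0.015, 0, 0, 0], [0, 0.002, 0.004, 0.03, 0, 0, 0], [0, 0.002, 0.004, 0.04, 0, 0, 0], [0, 0.002, 0.004, 0.044, 0, 0, 0], [0, 0.002, 0.004, 0.044, 0, 0, 0]]}}

```text
time_s: 23.8
tool_pos: [0.4264, -0.3918, 0.0333]
tcp_rot: [3.136, 0.168, 0.001]
ft_force: [0.6, -0.4, -1.8]
opening: 0.0285
```

```bash
python3 go.py "0.4253 -0.3919 0.031 6.1"
```

```text
t 23.8 now [ 0.4264 -0.3918  0.0333  6.1428] F [ 0.6 -0.4 -1.8] open 0.0285
0.4253 -0.3919 0.031 6.1 -> [-0.0012 -0.      0.0023  0.0007] rows>= 1
```

{"op": "move_arm", "data": {"steps": [[0, -0.001, 0, 0.0015, 0, 0, 0], [0, -0.001, 0, 0.0025, 0, 0, 0], [0, -0.001, 0, 0.0025, 0, 0, 0], [55, -0.001, 0, 0.0025, 0, 0, 0], [55, -0.001, 0, 0.0025, 0, 0, 0], [55, -0.001, 0, 0.0025, 0, 0, 0], [55, -0.001, 0, 0.0025, 0, 0, 0], [55, -0.001, 0, -0.04, 0, 0, 0], [55, -0.001, 0, -0.09, 0, 0, 0], [55, -0.001, 0, -0.14, 0, 0, 0], [55, 0.03, 0, -0.17, 0, 0, 0], [55, 0.06, 0, -0.17, 0, 0, 0]]}}

```text
time_s: 25.0
tool_pos: [0.4878, -0.3873, 0.2094]
tcp_rot: [3.129, 0.165, 0.011]
ft_force: [-0.6, 0.5, -0.5]
opening: 0.0469
```

```bash
python3 look.py p4; python3 go.py "0.605 0.25 0.22 7.7"
```

```text
25.0 [ 0.4878 -0.3873  0.2094] [3.1289 0.1649 0.0115] [-0.6  0.5 -0.5]
t 25.1 now [ 0.4913 -0.3852  0.2062  6.1865] F [-0.5  3.3 -0.4] open 0.0472
0.605 0.25 0.22 7.7 -> [ 0.1815 -0.6193 -0.0138 -0.0264] rows>= 13
```

View pics/p4.png

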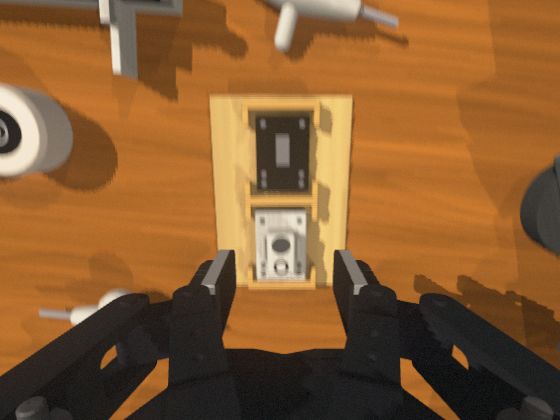

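The near baseplate sits flat on its riser at (281,245). Next is the second baseplate.

{"op": "move_arm", "data": {"steps": [[55, 0.165, -0.565, -0.02, 0, 0, -0.026], [55, 0.165, -0.565, -0.02, 0, 0, -0.026], [55, 0.165, -0.565, -0.02, 0, 0, -0.026], [55, 0.165, -0.565, -0.02, 0, 0, -0.026], [55, 0.165, -0.565, -0.02, 0, 0, -0.026], [55, 0.165, -0.565, -0.02, 0, 0, -0.026], [55, 0.165, -0.565, -0.02, 0, 0, -0.026], [55, 0.165, -0.565, -0.02, 0, 0, -0.026], [55, 0.165, -0.565, -0.02, 0, 0, -0.026], [55, 0.165, -0.565, -0.02, 0, 0, -0.026], [55, 0.165, -0.565, -0.02, 0, 0, -0.026], [55, 0.165, -0.565, -0.02, 0, 0, -0.026]]}}

```text
time_s: 26.25
tool_pos: [0.5893, 0.1969, 0.2225]
tcp_rot: [-3.134, -0.211, 0.001]
ft_force: [0.1, -0.6, -0.0]
opening: 0.047
```

```bash
python3 look.py b3; python3 parts.py b3; python3 go.py "0.606 0.307 0.08 7.7"
```

```text
26.25 [0.5893 0.1969 0.2225] [-3.1343e+00 -2.1080e-01  7.0000e-04] [ 0.1 -0.6 -0. ]
base [ 531.7 -101.8] [58.9 82.9] -29.4 px [524. 264.]
base [530.5  -3. ] [50.  84.1] -29.6 px [442. 255.]
base [607.2 307.7] [78.  57.2] 7.7 px [187. 155.]
t 26.3 now [0.5895 0.202  0.2224 7.8839] F [-2.9  2.5  0.2] open 0.0474
0.606 0.307 0.08 7.7 -> [ 0.0308 -0.1017  0.1424  0.0032] rows>= 4
```

{"op": "move_arm", "data": {"steps": [[55, 0.031, -0.103, 0.04, 0, 0, 0.003], [55, 0.031, -0.103, 0.09, 0, 0, 0.003], [55, 0.031, -0.103, 0.14, 0, 0, 0.003], [55, 0.031, -0.103, 0.15, 0, 0, 0.003], [55, 0.031, -0.103, 0.15, 0, 0, 0.003], [55, 0.031, -0.103, 0.15, 0, 0, 0.003]]}}

```text
time_s: 26.9
tool_pos: [0.6064, 0.2997, 0.0725]
tcp_rot: [3.134, 0.204, -0.003]
ft_force: [1.1, -0.1, 0.3]
opening: 0.047
```

```bash
python3 look.py b4; python3 parts.py b4; python3 go.py "0.606 0.307 0.0125 7.7"
```

```text
26.9 [0.6064 0.2997 0.0725] [ 3.134e+00  2.042e-01 -2.800e-03] [ 1.1 -0.1  0.3]
base [607.9 306.3] [78.4 54.9] 7.7 px [275. 219.]
t 26.9 now [0.6078 0.2998 0.0748 7.4203] F [0.7 0.3 0.9] open 0.0471
0.606 0.307 0.0125 7.7 -> [-0.0009 -0.0073  0.0623 -0.0049] rows>= 2
```

{"op": "move_arm", "data": {"steps": [[55, 0, -0.0065, 0, 0, 0, -0.004], [55, 0, -0.0065, 0.02, 0, 0, -0.004], [55, 0, -0.0065, 0.04, 0, 0, -0.004], [55, 0, -0.0065, 0.06, 0, 0, -0.004], [55, 0, -0.0065, 0.06, 0, 0, -0.004], [55, 0, -0.0065, 0.06, 0, 0, -0.004]]}}

```text
time_s: 27.55
tool_pos: [0.607, 0.3068, 0.015]
tcp_rot: [-3.134, -0.21, -0.004]
ft_force: [0.4, 0.4, 0.3]
opening: 0.0469
```

{"op": "move_arm", "data": {"steps": [[0, 0, 0, 0, 0, 0, 0], [0, 0, 0, 0, 0, 0, 0], [0, 0, 0, 0, 0, 0, 0], [0, 0, 0, 0, 0, 0, 0], [0, 0, 0, 0, 0, 0, 0], [0, 0, 0, -0.03, 0, 0, 0], [0, 0, 0, -0.08, 0, 0, 0], [0, 0, 0, -0.13, 0, 0, 0], [0, 0, 0, -0.17, 0, 0, 0], [0, 0, 0, -0.17, 0, 0, 0]]}}

```text
time_s: 28.55
tool_pos: [0.6088, 0.3079, 0.1915]
tcp_rot: [-3.13, -0.21, -0.022]
ft_force: [1.7, 0.3, -1.2]
opening: 0.0283
```

```bash
python3 go.py "0.5231 -0.383 0.18 6.1"
```

```text
t 28.6 now [0.6088 0.3079 0.1915 7.6748] F [ 1.7  0.3 -1.2] open 0.0283
0.5231 -0.383 0.18 6.1 -> [-0.1772  0.6733  0.0115  0.0275] rows>= 14
```

{"op": "move_arm", "data": {"steps": [[0, -0.15, 0.57, 0.01, 0, 0, 0.027], [0, -0.15, 0.57, 0.01, 0, 0, 0.027], [0, -0.15, 0.57, 0.01, 0, 0, 0.027], [0, -0.15, 0.57, 0.01, 0, 0, 0.027], [0, -0.15, 0.57, 0.01, 0, 0, 0.027], [0, -0.15, 0.57, 0.01, 0, 0, 0.027], [0, -0.15, 0.57, 0.01, 0, 0, 0.027], [0, -0.15, 0.57, 0.01, 0, 0, 0.027], [0, -0.15, 0.57, 0.01, 0, 0, 0.027], [0, -0.15, 0.57, 0.01, 0, 0, 0.027], [0, -0.15, 0.57, 0.01, 0, 0, 0.027], [0, -0.15, 0.57, 0.01, 0, 0, 0.027]]}}

```text
time_s: 29.75
tool_pos: [0.5321, -0.2809, 0.1723]
tcp_rot: [3.137, 0.165, -0.001]
ft_force: [0.8, -0.2, -1.1]
opening: 0.0284
```

{"op": "move_arm", "data": {"steps": [[0, -0.024, 0.104, 0, 0, 0, 0], [0, -0.024, 0.104, 0.02, 0, 0, 0], [0, -0.024, 0.104, 0.06, 0, 0, 0], [0, -0.024, 0.104, 0.1, 0, 0, 0], [0, -0.024, 0.104, 0.11, 0, 0, 0], [0, -0.024, 0.104, 0.11, 0, 0, 0], [0, -0.024, 0.104, 0.11, 0, 0, 0]]}}

```text
time_s: 30.45
tool_pos: [0.5216, -0.3846, 0.0648]
tcp_rot: [3.135, 0.169, 0.003]
ft_force: [-0.2, -0.1, -0.6]
opening: 0.0284
```

```bash
python3 go.py "0.5231 -0.3825 0.033 6.1"
```

```text
t 30.4 now [ 0.5216 -0.3846  0.0648  6.1594] F [-0.2 -0.1 -0.6] open 0.0284
0.5231 -0.3825 0.033 6.1 -> [ 0.0018 -0.0019  0.0318  0.001 ] rows>= 1
```

{"op": "move_arm", "data": {"steps": [[0, 0.002, -0.0015, 0.01, 0, 0, 0], [0, 0.002, -0.0015, 0.02, 0, 0, 0], [0, 0.002, -0.0015, 0.028, 0, 0, 0], [0, 0.002, -0.0015, 0.032, 0, 0, 0], [0, 0.002, -0.0015, 0.033, 0, 0, 0], [0, 0.002, -0.0015, 0.033, 0, 0, 0]]}}

```text
time_s: 31.05
tool_pos: [0.5222, -0.3821, 0.0325]
tcp_rot: [3.137, 0.168, 0.0]
ft_force: [-6.5, 6.2, 18.0]
opening: 0.0283
```

{"op": "move_arm", "data": {"steps": [[55, 0, 0, 0, 0, 0, 0], [55, 0, 0, 0, 0, 0, 0], [55, 0, 0, 0, 0, 0, 0], [55, 0, 0, 0, 0, 0, 0], [55, 0, 0, -0.04, 0, 0, 0], [55, 0, 0, -0.09, 0, 0, 0], [55, 0, 0, -0.14, 0, 0, 0], [55, 0, 0, -0.18, 0, 0, 0], [55, 0, 0, -0.18, 0, 0, 0], [55, 0, 0, -0.18, 0, 0, 0]]}}

```text
time_s: 32.05
tool_pos: [0.5225, -0.3827, 0.2105]
tcp_rot: [3.136, 0.168, 0.002]
ft_force: [0.2, 0.6, -1.0]
opening: 0.0468
```

```bash
python3 look.py p5; cat > trayb.py <<'E'
import sys; from m import *
o,p,d=ld(sys.argv[1]);P=cloud('wrist',o,d);hsv=cv2.cvtColor(p,cv2.COLOR_RGB2HSV);S,V=hsv[...,1].astype(int),hsv[...,2].astype(int)
k=((S<75)&(V>95)&(P[...,0]<.60)&(P[...,0]>.35)&(P[...,1]<-.33)&(P[...,1]>-.44)).astype(np.uint8);k=cv2.morphologyEx(k,cv2.MORPH_CLOSE,np.ones((5,5)));k=cv2.morphologyEx(k,cv2.MORPH_OPEN,np.ones((3,3)))
a=np.radians(6.1);Rm=np.array([[np.cos(a),-np.sin(a)],[np.sin(a),np.cos(a)]])
for c in cv2.findContours(k,0,1)[0]:
    if cv2.contourArea(c)>500:
        W=onplane('wrist',o,c.reshape(-1,2),.026)[:,:2]; r=cv2.minAreaRect((W*1000).astype(np.float32)); m=np.zeros_like(k);cv2.drawContours(m,[c],-1,1,-1)
        print('base',np.round(r[0],1),np.round(r[1],1),round(r[2],1),'tray frame',((np.array(r[0])/1000-[.4742,-.3867])@Rm).round(4),'z pct',np.nanpercentile(P[...,2][m>0],[10,50,90]).round(4))
E
python3 trayb.py p5
python3 go.py "0.63 -0.04 0.3 2"
```

```text
32.05 [ 0.5225 -0.3827  0.2105] [3.1357e+00 1.6760e-01 2.0000e-03] [ 0.2  0.6 -1. ]
base [ 424.7 -391.9] [79.3 55.2] 6.1 tray frame [-0.0498  0.0001] z pct [0.0231 0.0249 0.0465]
base [ 521.8 -382. ] [79.1 55.8] 6.1 tray frame [ 0.0478 -0.0004] z pct [0.0229 0.0246 0.0464]
t 32.1 now [ 0.5219 -0.3822  0.2088  6.1185] F [ 0.2  0.2 -1.3] open 0.0471
0.63 -0.04 0.3 2 -> [ 0.144  -0.3287 -0.0912  0.0719] rows>= 8
```

View pics/p5.png

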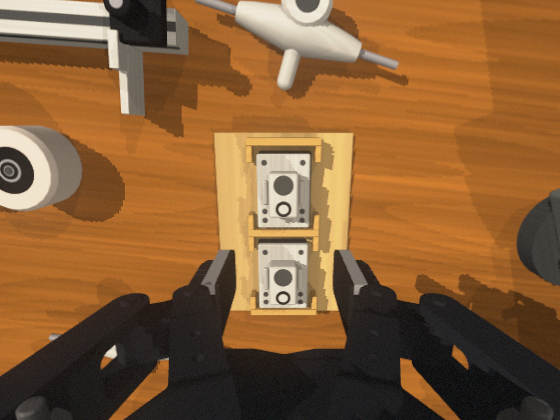

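Both baseplates sit flat on their risers, centred at (284,188) and (283,275) with flange tops at 25 mm. On to the wheels: I take a fresh overhead look first.

{"op": "move_arm", "data": {"steps": [[47, 0.144, -0.329, -0.091, 0, 0, 0.072], [47, 0.144, -0.329, -0.091, 0, 0, 0.072], [47, 0.144, -0.329, -0.091, 0, 0, 0.072], [47, 0.144, -0.329, -0.091, 0, 0, 0.072], [47, 0.144, -0.329, -0.091, 0, 0, 0.072], [47, 0.144, -0.329, -0.091, 0, 0, 0.072], [47, 0.144, -0.329, -0.091, 0, 0, 0.072], [47, 0.144, -0.329, -0.091, 0, 0, 0.072], [47, 0.144, -0.329, -0.091, 0, 0, 0.072], [47, 0.144, -0.329, -0.091, 0, 0, 0.072], [47, 0.144, -0.329, -0.091, 0, 0, 0.072]]}}

```text
time_s: 33.2
tool_pos: [0.6298, -0.0413, 0.2991]
tcp_rot: [-3.141, -0.052, 0.005]
ft_force: [0.5, -0.8, -0.4]
opening: 0.0403
```

```bash
cat > wheels.py <<'E'
# wheels and stop from a fresh wrist picture: world and fence coordinates (mm)
import sys; from m import *
o,p,d=snap('wrist',sys.argv[1]+'.png');P=cloud('wrist',o,d);z=P[...,2]
# fence frame, re-fitted in this same view from the heights
Xs,Ys=[],[]
for y in np.arange(-.11,.11,.01):
    s=(abs(P[...,1]-y)<.005)&(z>.034)&(z<.046)&(P[...,0]>.62)&(P[...,0]<.69)
    if s.sum()>20: Xs.append(np.percentile(P[...,0][s],3));Ys.append(y)
k,b=np.polyfit(Ys,Xs,1) if len(Ys)>5 else (-.0344,.6393)
ex=np.array([1,-k])/np.hypot(1,k);ey=np.array([k,1])/np.hypot(1,k)
s=(P[...,0]>.565)&(P[...,0]<.62)&(z>.034)&(z<.046)&(P[...,1]>.08)&(P[...,1]<.16)
c0=np.array([b,0]);u=(P[...,:2][s]-c0)@ey; ye=np.percentile(u,3) if s.sum()>20 else .1284
O=c0+ye*ey; print('fence O',O.round(4),'yaw',round(np.degrees(-k),2),'endstop pts',int(s.sum()))
F=lambda w:np.array([(w-O)@ex,(w-O)@ey])
sf=(P[...,:2]-O)@np.c_[ex,ey]; s=(sf[...,0]<-.02)&(sf[...,0]>-.06)&(sf[...,1]<-.18)&(sf[...,1]>-.4)&(z>.034)&(z<.046)
hsv=cv2.cvtColor(p,cv2.COLOR_RGB2HSV);white=(hsv[...,1]<75)&(hsv[...,2]>110)
w=(white&(z>.043)&(z<.058)&(sf[...,0]<-.003)&(sf[...,1]<0)&(sf[...,1]>-.34)&(sf[...,0]>-.2)).astype(np.uint8)
w=cv2.morphologyEx(w,cv2.MORPH_OPEN,np.ones((3,3)))
dil=cv2.dilate(w,np.ones((5,5)))>0
# circles: Hough-free, via dark core discs (bore) enclosed by the white ring
n,l,st,ce=cv2.connectedComponentsWithStats(w)
for i in range(1,n):
    if st[i,4]<250: continue
    c=max(cv2.findContours((l==i).astype(np.uint8),0,1)[0],key=cv2.contourArea).reshape(-1,2);W=onplane('wrist',o,c,.05)[:,:2]
    (cc,r)=cv2.minEnclosingCircle((W*1000).astype(np.float32)); print('wheel',np.round(cc,1),'r',round(r,1),'fence',(F(np.array(cc)/1000)*1000).round(1))
s&=~dil
if s.sum()>10: print('stop face fence y',np.percentile(sf[...,1][s]*1000,[3,50,97]).round(1))
E
python3 wheels.py f2; python3 go.py "0.43 0.071 0.1 2"
```

```text
fence O [0.6347 0.1282] yaw 1.91 endstop pts 614
wheel [523.8 -22.5] r 41.5 fence [-115.9 -146.9]
wheel [ 522.9 -114.5] r 41.5 fence [-119.9 -238.9]
wheel [497.6  69.3] r 41.4 fence [-139.   -54.3]
stop face fence y [-354.1 -348.4 -346. ]
t 33.2 now [ 0.6299 -0.0414  0.2995  1.8878] F [-1.   0.1  0.1] open 0.0401
0.43 0.071 0.1 2 -> [-0.196  -0.119   0.1995 -0.002 ] rows>= 7
```

{"op": "move_arm", "data": {"steps": [[47, -0.194, -0.116, 0, 0, 0, 0], [47, -0.194, -0.116, 0, 0, 0, 0], [47, -0.194, -0.116, 0, 0, 0, 0], [47, -0.194, -0.116, 0, 0, 0, 0], [47, -0.194, -0.116, 0.04, 0, 0, 0], [47, -0.194, -0.116, 0.09, 0, 0, 0], [47, -0.194, -0.116, 0.14, 0, 0, 0], [47, -0.194, -0.116, 0.19, 0, 0, 0], [47, -0.194, -0.116, 0.24, 0, 0, 0], [47, -0.194, -0.116, 0.27, 0, 0, 0], [47, -0.194, -0.116, 0.285, 0, 0, 0], [47, -0.194, -0.116, 0.285, 0, 0, 0]]}}

```text
time_s: 34.45
tool_pos: [0.4307, 0.0681, 0.0138]
tcp_rot: [-3.141, -0.052, 0.008]
ft_force: [0.7, 0.5, 0.7]
opening: 0.04
```

```bash
python3 go.py "0.4316 0.0684 0.013 2" "0.538 0.0813 0.013 2"
```

```text
t 34.5 now [0.4307 0.0681 0.0138 1.8824] F [0.7 0.5 0.7] open 0.04
0.4316 0.0684 0.013 2 -> [ 0.0009 -0.0002  0.0008 -0.0021] rows>= 1
0.538 0.0813 0.013 2 -> [ 0.1068 -0.0092 -0.     -0.    ] rows>= 3
```

{"op": "move_arm", "data": {"steps": [[47, 0.012, 0, 0, 0, 0, 0], [47, 0.024, -0.001, 0, 0, 0, 0], [47, 0.036, -0.002, 0, 0, 0, 0], [47, 0.048, -0.003, 0, 0, 0, 0], [47, 0.06, -0.004, 0, 0, 0, 0], [47, 0.072, -0.006, 0, 0, 0, 0], [47, 0.084, -0.008, 0, 0, 0, 0], [47, 0.094, -0.009, 0, 0, 0, 0], [47, 0.1, -0.009, 0, 0, 0, 0], [47, 0.104, -0.009, 0, 0, 0, 0], [47, 0.107, -0.009, 0, 0, 0, 0], [47, 0.107, -0.009, 0, 0, 0, 0]]}}

```text
time_s: 35.65
tool_pos: [0.5393, 0.0817, 0.0159]
tcp_rot: [3.141, 0.054, 0.001]
ft_force: [-0.2, -0.9, 0.1]
opening: 0.04
```

```bash
python3 go.py "0.5452 0.0817 0.013 2"; python3 wheels.py f3
```

```text
t 35.6 now [0.5393 0.0817 0.0159 1.9854] F [-0.2 -0.9  0.1] open 0.04
0.5452 0.0817 0.013 2 -> [ 0.0059  0.0002  0.0029 -0.0003] rows>= 1
fence O [0.6195 0.1275] yaw 9.02 endstop pts 8012
wheel [588.   83.4] r 39.6 fence [-38.  -38.7]
wheel [586.9  83.4] r 11.0 fence [-39.1 -38.5]
wheel [549.   -2.3] r 22.2 fence [ -89.8 -117.3]
```

View pics/f3.png

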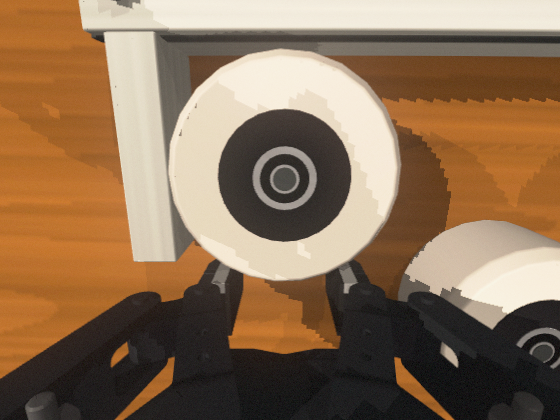

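Wheel 1 sits nested in the cradle at (285,165), close to the fence and the end stop. I push the last millimetres gently, watching the force.

{"op": "move_arm", "data": {"steps": [[47, 0.002, -0.0005, 0, 0, 0, 0], [47, 0.004, -0.001, 0, 0, 0, 0], [47, 0.006, -0.001, 0, 0, 0, 0], [47, 0.007, -0.001, 0, 0, 0, 0], [47, 0.007, -0.001, 0, 0, 0, 0]]}}

```text
time_s: 36.2
tool_pos: [0.5458, 0.0832, 0.0156]
tcp_rot: [3.141, 0.055, -0.001]
ft_force: [-1.5, -0.4, 0.7]
opening: 0.0403
```

```bash
python3 go.py "0.5452 0.0817 0.013 2"
```

```text
t 36.2 now [0.5458 0.0832 0.0156 2.0001] F [-1.5 -0.4  0.7] open 0.0403
0.5452 0.0817 0.013 2 -> [-0.0007  0.0015  0.0026  0.    ] rows>= 1
```

{"op": "move_arm", "data": {"steps": [[47, 0.001, 0, 0, 0, 0, 0], [47, 0.002, 0, 0, 0, 0, 0], [47, 0.002, 0, 0, 0, 0, 0]]}}

```text
time_s: 36.5
tool_pos: [0.546, 0.0832, 0.0155]
tcp_rot: [3.141, 0.055, -0.007]
ft_force: [-7.8, -0.5, 5.1]
opening: 0.0401
```

{"op": "move_arm", "data": {"steps": [[47, 0.001, 0, 0, 0, 0, 0], [47, 0.0015, 0, 0, 0, 0, 0], [47, 0.0015, 0, 0, 0, 0, 0]]}}

```text
time_s: 36.8
tool_pos: [0.546, 0.0832, 0.0155]
tcp_rot: [3.141, 0.055, -0.012]
ft_force: [-12.6, -0.9, 8.6]
opening: 0.0402
```

Firm contact came at TCP x = 0.546, which puts the wheel at fence y ≈ −42 mm, against both the fence and the end stop. I back off and go behind wheel 2.

{"op": "move_arm", "data": {"steps": [[47, -0.03, 0, 0, 0, 0, 0], [47, -0.07, 0, 0, 0, 0, 0], [47, -0.1, 0, 0, 0, 0, 0], [47, -0.1, 0, 0, 0, 0, 0], [47, -0.1, 0.04, 0, 0, 0, 0], [47, -0.1, 0.08, 0, 0, 0, 0], [47, -0.1, 0.104, 0, 0, 0, 0], [47, -0.1, 0.104, 0, 0, 0, 0], [47, -0.1, 0.104, 0, 0, 0, 0]]}}

```text
time_s: 37.7
tool_pos: [0.4543, -0.0247, 0.0159]
tcp_rot: [3.141, 0.052, 0.002]
ft_force: [-0.2, 0.6, -0.9]
opening: 0.0399
```

```bash
python3 look.py f4; cat > fc.py <<'E'
from h import *
O=np.array([.6347,.1282]);a=np.radians(1.95);ex=np.array([np.cos(a),np.sin(a)]);ey=np.array([-np.sin(a),np.cos(a)])
o=env.get_obs();w=o['tool_pos'][:2]-O;v=o['tcp_rot'];print('TCP fence mm',(w@ex*1000).round(1),(w@ey*1000).round(1),'z',o['tool_pos'][2].round(4),'yaw',np.degrees(2*np.arctan(v[1]/v[0])).round(2),'F fence',(o['ft_force'][:2]@ex).round(1),(o['ft_force'][:2]@ey).round(1),'t',o['time_s'])
E
python3 fc.py
python3 - <<'E'
from m import *
o,p,d=ld('f4');hsv=cv2.cvtColor(p,cv2.COLOR_RGB2HSV);P=cloud('wrist',o,d)
k=((hsv[...,1]<75)&(hsv[...,2]>110)&(P[...,2]>.04)&(P[...,0]<.6)).astype(np.uint8)
for c in cv2.findContours(k,0,1)[0]:
    if cv2.contourArea(c)>3000:
        W=onplane('wrist',o,c.reshape(-1,2),.05)[:,:2];print(cv2.minEnclosingCircle((W*1000).astype(np.float32)))
E
```

```text
37.7 [ 0.4543 -0.0247  0.0159] [3.1409e+00 5.2100e-02 2.3000e-03] [-0.2  0.6 -0.9]
TCP fence mm -185.8 -146.0 z 0.0159 yaw 1.97 F fence 0.1 0.7 t 37.75
((518.5729370117188, -108.82518005371094), 39.67280960083008)
((520.3165893554688, -22.371286392211914), 39.58805465698242)
```

{"op": "move_arm", "data": {"steps": [[47, 0.012, 0, 0, 0, 0, 0], [47, 0.024, 0, 0, 0, 0, 0], [47, 0.034, -0.002, 0, 0, 0, 0], [47, 0.044, -0.005, 0, 0, 0, 0], [47, 0.054, -0.008, 0, 0, 0, 0], [47, 0.064, -0.011, 0, 0, 0, 0], [47, 0.073, -0.014, 0, 0, 0, 0], [47, 0.08, -0.016, 0, 0, 0, 0], [47, 0.086, -0.017, 0, 0, 0, 0], [47, 0.089, -0.017, 0, 0, 0, 0], [47, 0.089, -0.017, 0, 0, 0, 0]]}}

```text
time_s: 38.85
tool_pos: [0.5421, -0.0041, 0.0158]
tcp_rot: [3.141, 0.055, 0.001]
ft_force: [0.4, 0.3, -0.1]
opening: 0.0402
```

```bash
python3 fc.py; python3 look.py f5
```

```text
TCP fence mm -97.0 -129.1 z 0.0158 yaw 1.99 F fence 0.4 0.3 t 38.85
38.85 [ 0.5421 -0.0041  0.0158] [3.141e+00 5.460e-02 1.100e-03] [ 0.4  0.3 -0.1]
```

View pics/f5.png

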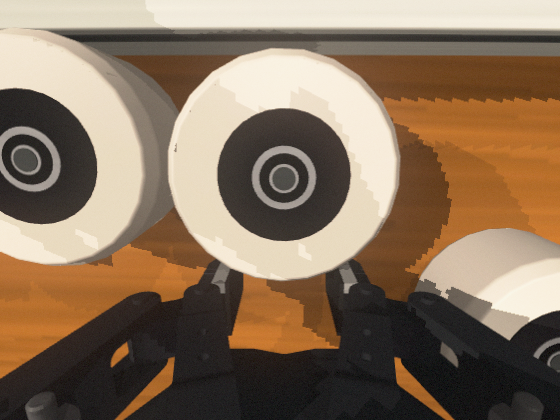

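Wheel 2 is nested at (284,165), next to wheel 1. I finish its push.

{"op": "move_arm", "data": {"steps": [[47, 0.002, 0, 0, 0, 0, 0], [47, 0.004, 0, 0, 0, 0, 0], [47, 0.006, 0, 0, 0, 0, 0], [47, 0.0075, 0, 0, 0, 0, 0], [47, 0.0085, 0, 0, 0, 0, 0], [47, 0.0085, 0, 0, 0, 0, 0]]}}

```text
time_s: 39.5
tool_pos: [0.5489, -0.0039, 0.0156]
tcp_rot: [-3.141, -0.055, 0.004]
ft_force: [-4.9, -1.4, 1.9]
opening: 0.0399
```

```bash
python3 fc.py
```

```text
TCP fence mm -90.2 -129.1 z 0.0156 yaw 2.0 F fence -4.9 -1.3 t 39.5
```

{"op": "move_arm", "data": {"steps": [[47, -0.03, 0, 0, 0, 0, 0], [47, -0.07, 0, 0, 0, 0, 0], [47, -0.103, 0, 0, 0, 0, 0], [47, -0.103, 0, 0, 0, 0, 0], [47, -0.103, 0.04, 0, 0, 0, 0], [47, -0.103, 0.08, 0, 0, 0, 0], [47, -0.103, 0.109, 0, 0, 0, 0], [47, -0.103, 0.109, 0, 0, 0, 0], [47, -0.103, 0.109, 0, 0, 0, 0]]}}

```text
time_s: 40.4
tool_pos: [0.4516, -0.1169, 0.0159]
tcp_rot: [3.141, 0.052, 0.002]
ft_force: [0.3, -0.1, -0.5]
opening: 0.0402
```

```bash
python3 fc.py; python3 look.py f6; python3 - <<'E'
from m import *
o,p,d=ld('f6');hsv=cv2.cvtColor(p,cv2.COLOR_RGB2HSV);P=cloud('wrist',o,d)
k=((hsv[...,1]<75)&(hsv[...,2]>110)&(P[...,2]>.04)&(P[...,0]<.6)).astype(np.uint8)
for c in cv2.findContours(k,0,1)[0]:
    if cv2.contourArea(c)>3000:
        W=onplane('wrist',o,c.reshape(-1,2),.05)[:,:2];print(cv2.minEnclosingCircle((W*1000).astype(np.float32)))
E
```

```text
TCP fence mm -191.3 -238.7 z 0.0159 yaw 1.89 F fence 0.3 -0.2 t 40.4
40.4 [ 0.4516 -0.1169  0.0159] [3.1408e+00 5.1800e-02 1.7000e-03] [ 0.3 -0.1 -0.5]
((518.8802490234375, -116.29905700683594), 39.5250244140625)
```

{"op": "move_arm", "data": {"steps": [[47, 0.012, 0, 0, 0, 0, 0], [47, 0.024, 0, 0, 0, 0, 0], [47, 0.034, -0.002, 0, 0, 0, 0], [47, 0.044, -0.006, 0, 0, 0, 0], [47, 0.054, -0.01, 0, 0, 0, 0], [47, 0.064, -0.014, 0, 0, 0, 0], [47, 0.074, -0.018, 0, 0, 0, 0], [47, 0.083, -0.021, 0, 0, 0, 0], [47, 0.089, -0.022, 0, 0, 0, 0], [47, 0.094, -0.022, 0, 0, 0, 0], [47, 0.094, -0.022, 0, 0, 0, 0]]}}

```text
time_s: 41.55
tool_pos: [0.5449, -0.0911, 0.0158]
tcp_rot: [3.141, 0.055, 0.001]
ft_force: [1.0, 0.2, -0.3]
opening: 0.0401
```

```bash
python3 fc.py
```

```text
TCP fence mm -97.2 -216.1 z 0.0158 yaw 2.0 F fence 1.0 0.1 t 41.55
```

{"op": "move_arm", "data": {"steps": [[47, 0.002, 0, 0, 0, 0, 0], [47, 0.004, 0, 0, 0, 0, 0], [47, 0.006, 0, 0, 0, 0, 0], [47, 0.0075, 0, 0, 0, 0, 0], [47, 0.0075, 0, 0, 0, 0, 0]]}}

```text
time_s: 42.05
tool_pos: [0.5518, -0.0909, 0.0157]
tcp_rot: [3.141, 0.054, 0.0]
ft_force: [0.3, 0.2, -0.9]
opening: 0.0402
```

```bash
python3 fc.py
```

```text
TCP fence mm -90.3 -216.1 z 0.0157 yaw 1.99 F fence 0.3 0.2 t 42.05
```

{"op": "move_arm", "data": {"steps": [[47, 0.001, 0, 0, 0, 0, 0], [47, 0.002, 0, 0, 0, 0, 0], [47, 0.002, 0, 0, 0, 0, 0]]}}

```text
time_s: 42.35
tool_pos: [0.5519, -0.0908, 0.0156]
tcp_rot: [-3.141, -0.055, 0.006]
ft_force: [-7.8, -1.7, 3.9]
opening: 0.0402
```

{"op": "move_arm", "data": {"steps": [[47, -0.02, 0, 0, 0, 0, 0], [47, -0.05, 0, -0.03, 0, 0, 0], [47, -0.05, 0, -0.07, 0, 0, 0], [47, -0.05, 0, -0.11, 0, 0, 0], [47, -0.02, 0.03, -0.13, 0, 0, 0], [47, 0.02, 0.06, -0.13, 0, 0, 0], [47, 0.05, 0.09, -0.13, 0, 0, 0], [47, 0.08, 0.12, -0.13, 0, 0, 0], [47, 0.105, 0.155, -0.13, 0, 0, 0], [47, 0.105, 0.155, -0.13, 0, 0, 0], [47, 0.105, 0.155, -0.13, 0, 0, 0]]}}

```text
time_s: 43.45
tool_pos: [0.664, -0.2425, 0.1447]
tcp_rot: [-3.141, -0.053, 0.001]
ft_force: [0.5, 0.7, 0.6]
opening: 0.04
```

```bash
python3 fc.py; python3 look.py k1
```

```text
TCP fence mm 16.7 -371.5 z 0.1447 yaw 1.93 F fence 0.5 0.7 t 43.45
43.45 [ 0.664  -0.2425  0.1447] [-3.1405e+00 -5.2900e-02  9.0000e-04] [0.5 0.7 0.6]
```

View pics/k1.png

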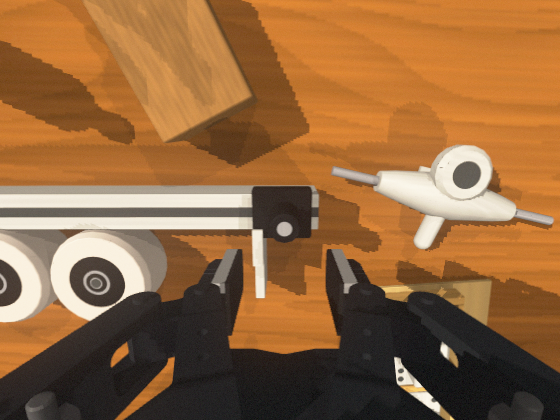

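The knob top at (285,230) is centred between the fingers, and the wheels form a row along the fence. I descend and grip the knob.

{"op": "move_arm", "data": {"steps": [[47, 0, 0, 0.03, 0, 0, 0], [47, 0, 0, 0.06, 0, 0, 0], [47, 0, 0, 0.079, 0, 0, 0], [47, 0, 0, 0.079, 0, 0, 0], [0, 0, 0, 0.079, 0, 0, 0], [0, 0, 0, 0.079, 0, 0, 0], [0, 0, 0, 0.079, 0, 0, 0], [0, 0, 0, 0.079, 0, 0, 0], [0, 0, 0, 0.079, 0, 0, 0]], "force": 30}}

```text
time_s: 44.4
tool_pos: [0.6645, -0.2418, 0.0686]
tcp_rot: [3.141, 0.055, 0.003]
ft_force: [-1.9, 2.7, 6.7]
opening: 0.0205
```

```bash
python3 fc.py
```

```text
TCP fence mm 17.1 -370.8 z 0.0686 yaw 2.0 F fence -1.8 2.8 t 44.4
```

{"op": "move_arm", "data": {"steps": [[0, 0, -0.008, 0, 0, 0, 0], [0, 0, -0.018, 0, 0, 0, 0], [0, 0, -0.028, 0, 0, 0, 0], [0, 0, -0.038, 0, 0, 0, 0], [0, 0, -0.048, 0, 0, 0, 0], [0, 0, -0.058, 0, 0, 0, 0], [0, 0, -0.067, 0, 0, 0, 0], [0, 0, -0.074, 0, 0, 0, 0], [0, 0, -0.079, 0, 0, 0, 0], [0, 0, -0.081, 0, 0, 0, 0], [0, 0, -0.081, 0, 0, 0, 0]]}}

```text
time_s: 45.5
tool_pos: [0.6617, -0.1616, 0.0686]
tcp_rot: [3.139, 0.055, 0.004]
ft_force: [-2.2, -1.0, 5.6]
opening: 0.021
```

```bash
python3 fc.py
```

```text
TCP fence mm 17.1 -290.6 z 0.0686 yaw 2.0 F fence -2.2 -0.9 t 45.5
```

{"op": "move_arm", "data": {"steps": [[0, 0, -0.0015, 0, 0, 0, 0], [0, 0, -0.003, 0, 0, 0, 0], [0, 0, -0.0045, 0, 0, 0, 0], [0, 0, -0.006, 0, 0, 0, 0], [0, 0, -0.006, 0, 0, 0, 0]]}}

```text
time_s: 46.0
tool_pos: [0.6615, -0.1561, 0.0686]
tcp_rot: [3.139, 0.054, 0.004]
ft_force: [-2.8, -2.2, 6.3]
opening: 0.0205
```

```bash
python3 fc.py
```

```text
TCP fence mm 17.1 -285.1 z 0.0686 yaw 1.98 F fence -2.9 -2.1 t 46.0
```

{"op": "move_arm", "data": {"steps": [[0, 0, -0.001, 0, 0, 0, 0], [0, 0, -0.002, 0, 0, 0, 0], [0, 0, -0.002, 0, 0, 0, 0]]}}

```text
time_s: 46.3
tool_pos: [0.6615, -0.1544, 0.0686]
tcp_rot: [3.138, 0.054, 0.004]
ft_force: [-2.7, -2.1, 6.5]
opening: 0.0209
```

{"op": "move_arm", "data": {"steps": [[0, 0, -0.001, 0, 0, 0, 0], [0, 0, -0.002, 0, 0, 0, 0], [0, 0, -0.002, 0, 0, 0, 0]]}}

```text
time_s: 46.6
tool_pos: [0.6614, -0.1526, 0.0686]
tcp_rot: [3.138, 0.054, 0.004]
ft_force: [-3.3, -3.1, 5.7]
opening: 0.0209
```

{"op": "move_arm", "data": {"steps": [[0, 0, -0.001, 0, 0, 0, 0], [0, 0, -0.001, 0, 0, 0, 0], [0, 0, -0.001, 0, 0, 0, 0]]}}

```text
time_s: 46.9
tool_pos: [0.6614, -0.1519, 0.0686]
tcp_rot: [3.138, 0.054, 0.004]
ft_force: [-3.5, -4.1, 6.5]
opening: 0.0207
```

```bash
python3 fc.py
```

```text
TCP fence mm 17.1 -280.9 z 0.0686 yaw 1.97 F fence -3.7 -4.0 t 46.9
```

{"op": "move_arm", "data": {"steps": [[0, 0, -0.0005, 0, 0, 0, 0], [0, 0, -0.001, 0, 0, 0, 0], [0, 0, -0.001, 0, 0, 0, 0]]}}

```text
time_s: 47.2
tool_pos: [0.6614, -0.151, 0.0686]
tcp_rot: [3.138, 0.054, 0.004]
ft_force: [-1.3, -5.2, 4.8]
opening: 0.0203
```

{"op": "move_arm", "data": {"steps": [[0, 0, -0.0005, 0, 0, 0, 0], [0, 0, -0.001, 0, 0, 0, 0], [0, 0, -0.001, 0, 0, 0, 0]]}}

```text
time_s: 47.5
tool_pos: [0.6613, -0.1503, 0.0686]
tcp_rot: [3.137, 0.054, 0.004]
ft_force: [-3.3, -5.5, 5.5]
opening: 0.0208
```

```bash
python3 fc.py
```

```text
TCP fence mm 17.1 -279.2 z 0.0686 yaw 1.97 F fence -3.5 -5.4 t 47.5
```

{"op": "move_arm", "data": {"steps": [[0, 0, -0.0005, 0, 0, 0, 0], [0, 0, -0.001, 0, 0, 0, 0], [0, 0, -0.001, 0, 0, 0, 0]]}}

```text
time_s: 47.8
tool_pos: [0.6613, -0.1502, 0.0686]
tcp_rot: [3.136, 0.053, 0.005]
ft_force: [-1.7, -8.8, 6.1]
opening: 0.021
```

{"op": "move_arm", "data": {"steps": [[0, 0, -0.0005, 0, 0, 0, 0], [0, 0, -0.001, 0, 0, 0, 0], [0, 0, -0.001, 0, 0, 0, 0]]}}

```text
time_s: 48.1
tool_pos: [0.6613, -0.1501, 0.0686]
tcp_rot: [3.135, 0.053, 0.005]
ft_force: [-3.1, -12.4, 4.0]
opening: 0.0207
```

```bash
python3 fc.py; python3 look.py k2
```

```text
TCP fence mm 17.1 -279.1 z 0.0686 yaw 1.93 F fence -3.5 -12.3 t 48.1
48.1 [ 0.6613 -0.1501  0.0686] [3.1348 0.0529 0.005 ] [ -3.1 -12.4   4. ]
```

View pics/k2.png

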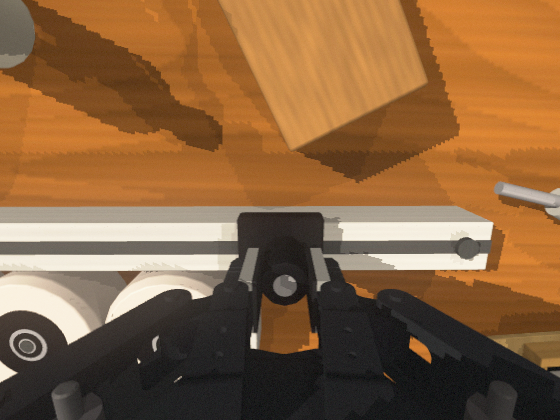

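The force climbed to 12 N with no further travel, so the row is closed up. I relax the push, release the knob, rise and check from above.

{"op": "move_arm", "data": {"steps": [[0, 0, 0.001, 0, 0, 0, 0], [0, 0, 0.002, 0, 0, 0, 0], [47, 0, 0.002, 0, 0, 0, 0], [47, 0, 0.002, 0, 0, 0, 0], [47, 0, 0.002, 0, 0, 0, 0], [47, 0, 0.002, 0, 0, 0, 0], [47, 0, 0.002, -0.04, 0, 0, 0], [47, 0, 0.002, -0.09, 0, 0, 0], [47, 0, 0.002, -0.14, 0, 0, 0], [47, 0, 0.002, -0.19, 0, 0, 0]]}}

```text
time_s: 49.15
tool_pos: [0.6604, -0.1476, 0.2587]
tcp_rot: [-3.141, -0.055, 0.0]
ft_force: [0.9, -1.1, -0.4]
opening: 0.0405
```

{"op": "move_arm", "data": {"steps": [[47, 0, -0.05, -0.03, 0, 0, 0], [47, 0, -0.1, -0.05, 0, 0, 0], [47, 0, -0.1, -0.05, 0, 0, 0], [47, 0, -0.1, -0.05, 0, 0, 0], [47, 0, -0.1, -0.05, 0, 0, 0]]}}

```text
time_s: 49.65
tool_pos: [0.657, -0.0486, 0.3057]
tcp_rot: [3.141, 0.055, -0.002]
ft_force: [-0.5, -0.4, -0.5]
opening: 0.0402
```

```bash
python3 fc.py; python3 wheels.py e1
```

```text
TCP fence mm 16.2 -177.5 z 0.3057 yaw 2.0 F fence -0.5 -0.3 t 49.65
fence O [0.6288 0.1272] yaw 1.47 endstop pts 537
wheel [595.3  82.3] r 41.5 fence [-34.6 -44. ]
wheel [598.1  -1. ] r 41.0 fence [ -33.9 -127.3]
wheel [601.2 -83.7] r 41.5 fence [ -33.  -210.1]
stop face fence y [-260.6 -258.3 -255. ]
```

View pics/e1.png

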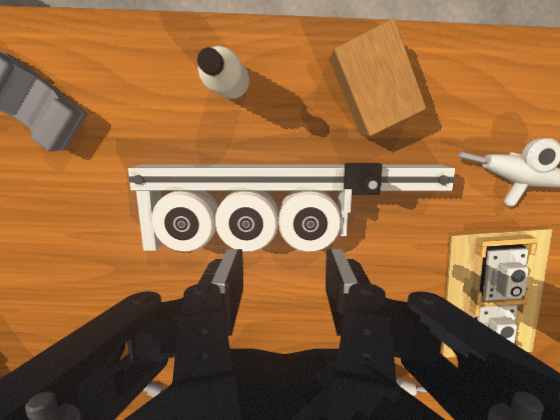

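The three wheels sit in a closed row at (182,222), (246,222) and (311,222), against the fence and end stop. The stop plate is against the last wheel. I swing the arm clear and make a final check with the top camera.

{"op": "move_arm", "data": {"steps": [[47, -0.15, -0.4, 0, 0, 0, 0], [47, -0.15, -0.4, 0, 0, 0, 0], [47, -0.15, -0.4, 0, 0, 0, 0], [47, -0.15, -0.4, 0, 0, 0, 0], [47, -0.15, -0.4, 0, 0, 0, 0], [47, -0.15, -0.4, 0, 0, 0, 0], [47, -0.15, -0.4, 0, 0, 0, 0], [47, -0.15, -0.4, 0, 0, 0, 0], [47, -0.15, -0.4, 0, 0, 0, 0], [47, -0.15, -0.4, 0, 0, 0, 0], [47, -0.15, -0.4, 0, 0, 0, 0], [47, -0.15, -0.4, 0, 0, 0, 0]]}}

```text
time_s: 50.9
tool_pos: [0.4944, 0.3447, 0.306]
tcp_rot: [3.14, 0.051, -0.001]
ft_force: [-1.0, -0.1, -0.7]
opening: 0.0405
```

```bash
python3 - <<'E'
from m import *
o,p,d=snap('top'); M=masks(p)
O=np.array([.6347,.1282]);a=np.radians(1.95);A=np.c_[[np.cos(a),np.sin(a)],[-np.sin(a),np.cos(a)]]
P=cloud('top',o,d); g=cv2.cvtColor(p,cv2.COLOR_RGB2GRAY)
c=cv2.HoughCircles(g[170:260,230:400],cv2.HOUGH_GRADIENT,1,25,param1=120,param2=12,minRadius=14,maxRadius=18)
if c is not None:
    for x,y,r in c[0][:5]:
        w=onplane('top',o,[[x+230,y+170]],.05)[0]; print('circle px',x+230,y+170,r,'fence mm',((w[:2]-O)@A*1000).round(1))
rect(o,M['white'],(425,205,460,240),.026,'base far',cam='top');rect(o,M['white'],(425,238,465,275),.026,'base near',cam='top')
cv2.imwrite('pics/end.png',cv2.resize(p[100:330,60:500],None,fx=1.8,fy=1.8,interpolation=cv2.INTER_CUBIC)[...,::-1])
E
```

```text
circle px 266.5 193.5 15.1 fence mm [-41.4 -40.4]
circle px 330.5 189.5 16.3 fence mm [ -37.5 -209.5]
circle px 299.5 191.5 16.1 fence mm [ -39.6 -127.5]
base far [ 515.9 -381. ] [93.6 56.3] axis 6.1
base near [ 432.6 -385.1] [79.6 56.6] axis 5.7
```

View pics/end.png

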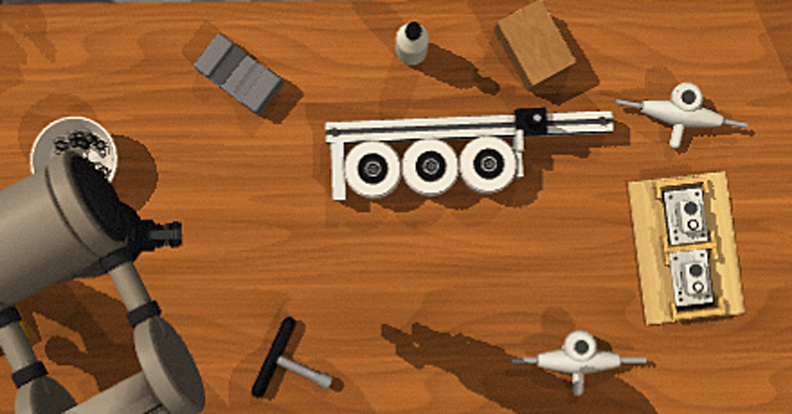

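The final picture agrees with the plan, but the top-camera figure for the near baseplate is about 8 mm off its earlier value. I re-measure it more carefully before handing in.

```bash
python3 - <<'E'
from m import *
o,p,d=snap('top'); P=cloud('top',o,d); a=np.radians(6.1);A=np.array([[np.cos(a),-np.sin(a)],[np.sin(a),np.cos(a)]])
hsv=cv2.cvtColor(p,cv2.COLOR_RGB2HSV);k=((hsv[...,1]<60)&(hsv[...,2]>90)).astype(np.uint8);k[:,:425]=0;k[:,470:]=0;k[:198]=0;k[280:]=0
n,l,st,ce=cv2.connectedComponentsWithStats(k)
for i in range(1,n):
    if st[i,4]>60:
        c=max(cv2.findContours((l==i).astype(np.uint8),0,1)[0],key=cv2.contourArea).reshape(-1,2);W=onplane('top',o,c,.026)[:,:2];r=cv2.minAreaRect((W*1000).astype(np.float32))
        z=P[...,2][l==i];print(st[i],np.round(r[0],1),np.round(r[1],1),round(r[2],1),'tray',((np.array(r[0])/1000-[.4765,-.3866])@A*1000).round(1),'z',np.nanpercentile(z,[10,50,90]).round(3))
E
```

```text
[429 204  24  32 558] [ 523.5 -380.1] [80.  56.3] 6.1 tray [47.5  1.4] z [0.023 0.028 0.049]
[432 238  24  32 566] [ 432.4 -385.5] [79.6 56.7] 5.8 tray [-43.8   5.8] z [0.023 0.028 0.049]
```

The near baseplate really has been knocked about 6 mm, up against the frame, during the wheel work. I go back and re-centre it.

{"op": "move_arm", "data": {"steps": [[47, -0.02, 0.58, 0.05, 0, 0, -0.072], [47, -0.02, 0.58, 0.05, 0, 0, -0.072], [47, -0.02, 0.58, 0.05, 0, 0, -0.072], [47, -0.02, 0.58, 0.05, 0, 0, -0.072], [47, -0.02, 0.58, 0.05, 0, 0, -0.072], [47, -0.02, 0.58, 0.05, 0, 0, -0.072], [47, -0.02, 0.58, 0.05, 0, 0, -0.072], [47, -0.02, 0.58, 0.05, 0, 0, -0.072], [47, -0.02, 0.58, 0.05, 0, 0, -0.072], [47, -0.02, 0.58, 0.05, 0, 0, -0.072], [47, -0.02, 0.58, 0.05, 0, 0, -0.072], [47, -0.02, 0.58, 0.05, 0, 0, -0.072]]}}

```text
time_s: 52.2
tool_pos: [0.4923, -0.2383, 0.2565]
tcp_rot: [3.137, 0.161, -0.0]
ft_force: [1.1, -0.5, -0.1]
opening: 0.0407
```

{"op": "move_arm", "data": {"steps": [[55, 0, 0.15, 0.045, 0, 0, 0], [55, 0, 0.15, 0.045, 0, 0, 0], [55, 0, 0.15, 0.045, 0, 0, 0], [55, 0, 0.15, 0.045, 0, 0, 0], [55, 0, 0.15, 0.045, 0, 0, 0], [55, 0, 0.15, 0.045, 0, 0, 0]]}}

```text
time_s: 52.8
tool_pos: [0.5092, -0.3828, 0.2122]
tcp_rot: [-3.137, -0.167, -0.0]
ft_force: [0.6, 0.5, 0.1]
opening: 0.0468
```

```bash
python3 look.py q1; python3 trayb.py q1; python3 tray.py q1; python3 go.py "0.43 -0.387 0.07 6.1"
```

```text
52.8 [ 0.5092 -0.3828  0.2122] [-3.137e+00 -1.665e-01 -4.000e-04] [0.6 0.5 0.1]
base [ 431.4 -387.1] [78.5 55.6] 6.1 tray frame [-0.0426  0.0042] z pct [0.0231 0.0248 0.0465]
base [ 521.9 -382.3] [77.8 55.8] 6.1 tray frame [ 0.0479 -0.0007] z pct [0.023  0.0246 0.0464]
t 52.9 now [ 0.5095 -0.3823  0.2127  6.1387] F [-0.7  0.1  0.6] open 0.0468
0.43 -0.387 0.07 6.1 -> [-0.0796 -0.0038  0.1427  0.0007] rows>= 4
```

{"op": "move_arm", "data": {"steps": [[55, -0.078, -0.0035, 0.02, 0, 0, 0], [55, -0.078, -0.0035, 0.06, 0, 0, 0], [55, -0.078, -0.0035, 0.1, 0, 0, 0], [55, -0.078, -0.0035, 0.1, 0, 0, 0], [55, -0.078, -0.0035, 0.14, 0, 0, 0], [55, -0.078, -0.0035, 0.165, 0, 0, 0], [55, -0.078, -0.0035, 0.181, 0, 0, 0], [55, -0.078, -0.0035, 0.181, 0, 0, 0], [55, -0.078, -0.0035, 0.181, 0, 0, 0]]}}

```text
time_s: 53.75
tool_pos: [0.4332, -0.3884, 0.0331]
tcp_rot: [3.134, 0.17, 0.003]
ft_force: [0.1, -0.3, 0.5]
opening: 0.0469
```

```bash
python3 go.py "0.4314 -0.3871 0.031 6.1"
```

```text
t 53.8 now [ 0.4332 -0.3884  0.0331  6.191 ] F [ 0.1 -0.3  0.5] open 0.0469
0.4314 -0.3871 0.031 6.1 -> [-0.0017 -0.0015  0.0021  0.0016] rows>= 1
```

{"op": "move_arm", "data": {"steps": [[0, 0, 0, 0, 0, 0, 0], [0, 0, 0, 0, 0, 0, 0], [0, 0, 0, 0, 0, 0, 0], [0, 0, 0, 0, 0, 0, 0], [0, 0, 0, -0.003, 0, 0, 0], [0, 0, 0, -0.004, 0, 0, 0], [0, -0.003, 0.0015, -0.004, 0, 0, 0], [0, -0.0065, 0.003, -0.004, 0, 0, 0], [0, -0.0065, 0.003, -0.004, 0, 0, 0], [0, -0.0065, 0.003, -0.001, 0, 0, 0], [0, -0.0065, 0.003, 0.0005, 0, 0, 0], [0, -0.0065, 0.003, 0.0005, 0, 0, 0]], "force": 60}}

```text
time_s: 54.95
tool_pos: [0.4253, -0.3919, 0.0332]
tcp_rot: [3.136, 0.168, 0.0]
ft_force: [-8.5, 5.5, 24.0]
opening: 0.0285
```

{"op": "move_arm", "data": {"steps": [[55, 0, 0, 0, 0, 0, 0], [55, 0, 0, 0, 0, 0, 0], [55, 0, 0, 0, 0, 0, 0], [55, 0, 0, 0, 0, 0, 0], [55, 0, 0, -0.04, 0, 0, 0], [55, 0, 0, -0.09, 0, 0, 0], [55, 0, 0, -0.14, 0, 0, 0], [55, 0.05, 0, -0.18, 0, 0, 0], [55, 0.09, 0, -0.18, 0, 0, 0], [55, 0.09, 0, -0.18, 0, 0, 0], [55, 0.09, 0, -0.18, 0, 0, 0]]}}

```text
time_s: 56.05
tool_pos: [0.5157, -0.3813, 0.2095]
tcp_rot: [-3.136, -0.171, 0.001]
ft_force: [-0.4, 0.3, -0.6]
opening: 0.0467
```

```bash
python3 look.py q2; python3 trayb.py q2; python3 - <<'E'
from m import *
o,p,d=snap('top'); a=np.radians(6.1);A=np.array([[np.cos(a),-np.sin(a)],[np.sin(a),np.cos(a)]]);O=np.array([.6347,.1282])
g=cv2.cvtColor(p,cv2.COLOR_RGB2GRAY)
c=cv2.HoughCircles(g[170:260,230:400],cv2.HOUGH_GRADIENT,1,25,param1=120,param2=12,minRadius=14,maxRadius=18)
print(None if c is None else (c[0]+[230,170,0]).tolist())
E
```

```text
56.05 [ 0.5157 -0.3813  0.2095] [-3.1365e+00 -1.7080e-01  1.2000e-03] [-0.4  0.3 -0.6]
base [ 424.9 -392. ] [79.6 55.6] 6.3 tray frame [-0.0496 -0.    ] z pct [0.023  0.0249 0.0464]
base [ 521.5 -382.3] [78.1 55.8] 6.3 tray frame [ 0.0475 -0.0007] z pct [0.023  0.0246 0.0464]
[[330.5, 190.5, 15.199999809265137], [266.5, 193.5, 15.100000381469727], [298.5, 192.5, 15.100000381469727]]
```

```bash
python3 - <<'E'
from m import *
a=np.radians(6.1);A=np.array([[np.cos(a),-np.sin(a)],[np.sin(a),np.cos(a)]])
for n in('p5','q1','q2'):
    o,p,d=ld(n);g=np.mgrid[0:420,0:560];W=onplane('wrist',o,np.c_[g[1].ravel(),g[0].ravel()],.017)[:,:2];t=((W-[.4742,-.3867])@A*1000).reshape(420,560,2)
    V=p.max(2); m=(V<60)&(abs(t[...,0]+49.2)<45)&(abs(t[...,1])<33); q=t[m]
    print(n,m.sum(),'dark x,y range',np.percentile(q,[2,98],axis=0).round(1).tolist() if m.sum() else '')
    e=m&(t[...,0]<-80); print('   -x end',e.sum(),t[e].mean(0).round(1) if e.sum() else '', 'sides',[(int(s.sum())) for s in (m&(t[...,1]>26),m&(t[...,1]<-26),m&(t[...,0]>-11))])
E
```

```text
p5 12 dark x,y range [[-89.7, -4.5], [-24.6, 20.6]]
   -x end 6 [-87.7   0.7] sides [0, 0, 1]
q1 167 dark x,y range [[-89.5, -26.8], [-14.8, 23.6]]
   -x end 82 [-88.3  -3.9] sides [1, 33, 2]
q2 70 dark x,y range [[-89.0, -23.6], [-9.4, 22.9]]
   -x end 14 [-85.3  -0.7] sides [0, 0, 39]
```

When the baseplate was displaced, the exposed riser edge read x ≈ −89 mm. So the riser stayed centred and only the baseplate had moved, and that is now corrected. I hand in.

```bash
python3 -c "
from cell import env
print(env.close_job())"
```

```text
the job is handed in; nothing more can be done
None
```

I handed in the job at about 56 s of the 210 s allowed, with the kit laid out and the wheels lined up as asked.

**Tray:** Each bay holds a riser lying flat with a baseplate on top. Both flange tops read about 25 mm above the bench, and both baseplates are within about 2 mm of their bay centres. I re-squared the far riser after placing it. My last checks showed the near baseplate had been knocked about 7 mm against the frame during the wheel work, so I lifted it back to centre and measured it again. The riser under it had not moved.

**Wheels:** All three lie in one closed-up row. I pushed each one against the fence until the force rose (5–13 N), with the first also against the end stop. The sliding stop was pushed up until the force reached 12 N with no more travel, then released. Its face measured 255 mm from the end stop, which is three wheel diameters.

**Checks that disagreed:**
- **Wheel spacing:** The wrist camera read about 83 mm between wheel centres instead of 85. It also read the wheel diameters about 2% small, so I put this down to scale.
- **Fence fit:** In the wrist view after the stop was set, the script's automatic fence fit was thrown off by the wheels touching it, so I used the earlier fence frame. In that frame the row is parallel to the fence to within 0.3 mm.
- **Top camera:** Its wheel positions scattered by up to about 4 mm. The wheels had not moved by the final look.

The other bench items looked unmoved in the last picture I viewed. The arm hid part of the ring bowl there.

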